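Put the microscope accessories back into their fitted kit tray

TASK

Put the microscope accessories away in the kit tray: the counting-chamber case, the cover-slip carton, the spare eyepiece and the objective canister each go into the foam inlay whose pocket is cut for them, seated fully on the pocket's floor, with the eyepiece and the canister upright. Set each one down gently rather than dropping it in, and leave the glass vial and the tally counter on the bench where they are.

Things in the scene. Friction and masses are not known exactly. Their poses are not given: they have to be found in the camera images.
- chamber_case: Flat black closed case of a counting chamber, 44 (x) x 92 (y) x 19 mm high, lying flat on the bench, about 55 g. Origin: centre of its underside; z up. Grasp across the 44 mm; kept high, the fingers stay clear of the inlay when it is set down.
- coverslip_carton: Small pale carton of cover slips, 28 (x) x 64 (y) x 15 mm high, lying flat on the bench, about 40 g. Origin: centre of its underside; z up. Grasp across the 28 mm by its upper half, since its lower 8 mm go into the inlay.
- eyepiece: Spare microscope eyepiece standing upright on its narrow metal tube: tube 23 mm diameter from 0 to 22 mm height, black knurled head 34 mm diameter from 22 to 44 mm height, about 70 g. The shorter of the two round black-topped things. Origin: centre of its underside; z up. Grasp the head.
- objective_canister: Upright screw canister of an objective: white body 34 mm diameter up to 36 mm height, black cap 36 mm diameter from 36 to 54 mm height, about 90 g. The taller of the two round black-topped things. Origin: centre of its underside; z up. Grasp the cap or the body.
- inlay_chamber: Inlay with the large rectangular pocket, for the chamber case: 102 (x) x 54 (y) mm, centred, 9 mm deep (floor 11 mm above the origin), mouth bevelled 4 mm outwards. The case's 92 mm lie along x, either way round. Fixed grey foam block 124 (x) x 78 (y) x 20 mm, one of four in an aluminium tray (rim 24 mm high), order varies. Origin: centre of its underside, 3 mm over the bench; z up.
- inlay_coverslip: Inlay with the small rectangular pocket, for the carton: 74 (x) x 38 (y) mm, centred, 8 mm deep (floor 12 mm above the origin), mouth bevelled 4 mm outwards. The carton's 64 mm lie along x, either way round. Fixed grey foam block 124 (x) x 78 (y) x 20 mm, one of four in an aluminium tray (rim 24 mm high), order varies. Origin: centre of its underside, 3 mm over the bench; z up.
- inlay_eyepiece: Inlay with the small round pocket, for the eyepiece's tube: 32 mm diameter, centred, 12 mm deep (floor 8 mm above the origin), mouth bevelled 4 mm outwards. The eyepiece stands in it head up. Fixed grey foam block 124 (x) x 78 (y) x 20 mm, one of four in an aluminium tray (rim 24 mm high), order varies. Origin: centre of its underside, 3 mm over the bench; z up.
- inlay_canister: Inlay with the large round pocket, for the objective canister: 44 mm diameter, centred, 12 mm deep (floor 8 mm above the origin), mouth bevelled 4 mm outwards. The canister stands in it cap up. Fixed grey foam block 124 (x) x 78 (y) x 20 mm, one of four in an aluminium tray (rim 24 mm high), order varies. Origin: centre of its underside, 3 mm over the bench; z up.
- stain_vial: Bystander, not to be moved: glass vial with a white stopper, 28 mm diameter, 48 mm high, standing loose on the bench to the right of the tray. Origin: centre of its underside.
- tally_counter: Bystander, not to be moved: round hand tally counter, 56 x 53 x 24 mm, lying loose on the bench to the left. Origin: centre of its underside.
Not all that is in view belongs to the job. Leave any blue look-alike of the eyepiece alone.

How it is judged:
By the outcome, as a careful person would: the job done as asked, in the order asked, and still so for the second after the job is handed in, with the robot touching nothing.
It also fails if it takes over 109 s, if anything falls off the work surface, if the arm or the gripper's body presses on something with over 40 N, if the wrist force passes 120 N, or if a joint passes its speed limit or range.

ROBOT

A 6-joint arm with a two-finger parallel gripper is mounted at the origin on a cart in front of the work surface, level with it; the furniture and walls round the work are solid. World frame = base frame: x ahead of the robot, y to its left, z up, the work surface at z = 0. Lengths are in m, angles in rad, forces in N, time in s.
With the tool pointing down it reaches from about 0.3 to 0.875 m from the base axis. Payload 6.4 kg.
Tool frame: the origin (TCP) lies at the very end of the fingers, on their centre line; the grasp point (between the pads) lies ctrl.grip_point_offset behind it (ctrl.grip_point_offset is the distance from the TCP to the grasp point, in m); z points along the fingers, x is the direction in which the jaws open and shut, and the axes are right-handed (so a half turn about z gives the same grasp; the last joint's range is limited). The gripper opens to 85 mm and grips with 20 to 120 N. Pads are 22 mm wide; open, the fingers measure 114 mm over their backs; the gripper's body (76 mm by 85 mm) begins 54 mm behind the grasp point. The pads swing forward as they close: fully open they stand 13 mm farther back than shut.
Start: joints at [-1.397, 0.181, 1.607, -0, 1.354, -0.206], TCP at [0.213, -0.534, 0.231] pointing down, gripper open.
Joint ranges: [-2.99, 2.99], [-0.89, 2.07], [0.3, 2.58], [-1.14, 4.28], [0, 2.63], [-3.12, 3.12]. Speed limits (rad/s): [2.57, 2.57, 3.01, 3.14, 3.14, 3.14].

INTERFACE

Orientations are given as a unit quaternion [w, x, y, z].
In Python, from bench import get_obs, viewer, workorder, ctrl gives the robot as it stands. The module is installed in compiled form; this text tells all that it offers.
- The arm moves only by the tool move_arm, never from a script. Its argument "increments" is a list of rows, each an object of numbers: "tx", "ty", "tz": the shift along the tool's x, y, z in m; "turn": the turn about the tool's z in degrees. A call has 1 to 20 rows; each row is the pose to reach, as a shift and turn from the pose commanded when the call began, along the tool's axes at that moment; what a row does not reach only later rows make up. A row lasts 1/12 s, in which the tool goes at most 41.7 mm and 7.16 degrees, less where a joint would pass 70% of its speed; a pose out of reach is approached as far as the arm can. A call with a gripper value outside its range is refused whole. "gripper" is the opening, from 0 (shut) to 1 (fully open), set as the call begins (left out, the last holds). The fingers move at their own pace and stop on an object; the grip force is fixed at half the most. Time passes only in rows, so rows that repeat a pose let the fingers close. It gives the time, the measured TCP pose, the force and the opening at its end, in the units of the state.
- get_obs(): the state, without advancing time (a new reading comes with each control period).
- viewer.camera(name): name is "scene" or "top"; returns (picture, depth): 384x512x3 uint8, red, green, blue; 384x512 float32, m along the optical axis (not along the pixel's ray), 0 where there is no reading.
- viewer.get_calibration(name): a dict with "intrinsics" (3x3 intrinsics, pixels), "origin" and "attitude" of the camera in the world. Camera axes: x right, y up, looking along -z (the intrinsics and any distortion apply to the point x, -y, -z); pixel columns grow to the right and rows downward; lengths in m; the calibration is good to about 2 mm. A picture is of the moment at which its call begins. get_calibration takes no time and is no camera call.
- workorder.hand_in(): hands the job in, once; it reports no verdict.
The state is a dict: "time_s": time; "q": joint angles; "dq": joint speeds; "joint_efforts": joint torques, N m; "eef_pos": TCP position; "eef_rot": TCP orientation; "wrist_force": force on the tool from outside, world axes, zero at the start; "torque": the same for the moment, N m; "opening": opening from 0.0 (shut) to 1.0 (fully open).
Only numpy, scipy, OpenCV 4.12 (cv2) and the standard library are available. Lean on these libraries where they do the work, as an engineer would, in place of code of your own. Each camera call takes 0.05 s, during which the arm holds its last target.

## Working session

There is one attempt and no reset: what is moved stays moved. The work goes in short steps, Python scripts to look and compute and a tool call to move; the robot and the scene stay as the last step left them, time stands still between calls to the robot, and variables do not carry over. Pictures are saved under pics/ and viewed, and the job is handed in when it is done.

Besides the shell and the picture viewer there is one more tool, called after "Request:" by a JSON object that holds its "name" and its "arguments". move_arm: Moves the arm, as the interface text tells. Its arguments: {"type":"object","properties":{"increments":{"type":"array"},"gripper":{"type":"number"}},"required":["increments"]}

```bash
mkdir -p pics
python3 - <<'E'
from bench import get_obs, viewer, workorder, ctrl
import cv2,numpy as np
print(get_obs()); print(ctrl.grip_point_offset)
for n in ("top","scene"):
    p,d=viewer.camera(n); np.savez(f"{n}0.npz",p=p,d=d)
    cv2.imwrite(f"pics/{n}0.png",cv2.resize(p[:,:,::-1],(800,600),interpolation=cv2.INTER_CUBIC))
    print(viewer.get_calibration(n))
E
```

```text
{'time_s': 0.0, 'q': array([-1.39729555e+00,  1.81530457e-01,  1.60802119e+00, -1.91990146e-07,
        1.35378305e+00, -2.06312789e-01]), 'dq': array([ 0.00065979,  0.00051692, -0.00137181,  0.0018948 , -0.00050765,
       -0.00050857]), 'joint_efforts': array([ 4.55367899e-04, -4.44864678e+01, -3.51339304e+01, -1.69004570e-04,
        9.11958225e-03,  2.67151626e-05]), 'eef_pos': array([ 0.21309153, -0.53346159,  0.23038373]), 'eef_rot': array([-6.25861931e-04,  8.27872672e-01, -5.60915394e-01, -6.05786254e-04]), 'wrist_force': array([0.2703047 , 0.09847292, 0.17936611]), 'torque': array([0.06869489, 0.01250005, 0.00654355]), 'opening': 0.9982967751649809}
0.0187
{'intrinsics': array([[352.24358027,   0.        , 254.19815524],
       [  0.        , 352.24358027, 187.92451313],
       [  0.        ,   0.        ,   1.        ]]), 'origin': array([0.47067539, 0.18420805, 0.88946558]), 'attitude': array([-0.70100038, -0.0352328 ,  0.02650753,  0.71179665])}
{'intrinsics': array([[446.2928311 ,   0.        , 255.93230169],
       [  0.        , 446.2928311 , 189.83837554],
       [  0.        ,   0.        ,   1.        ]]), 'origin': array([-0.13216393,  0.62622946,  0.62618675]), 'attitude': array([-0.42486911, -0.21926199,  0.40376858,  0.77998805])}
```

View pics/top0.png

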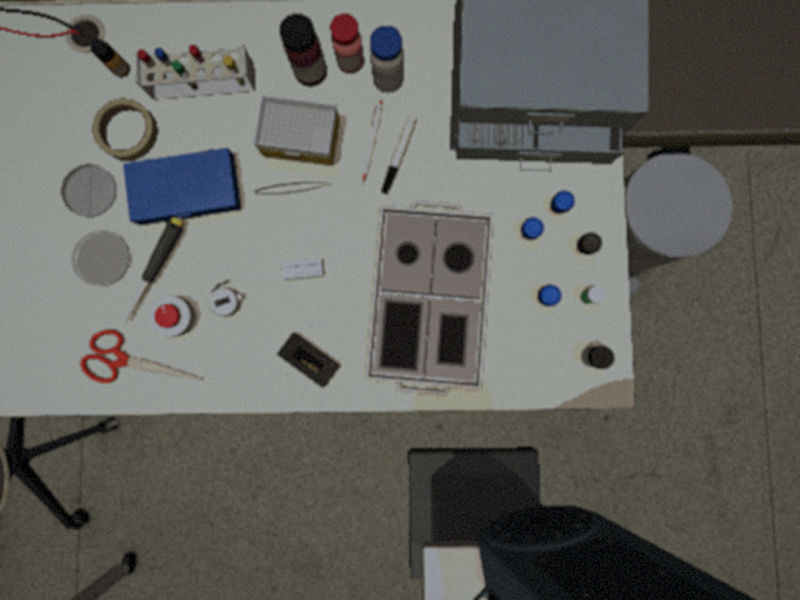

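View pics/scene0.png

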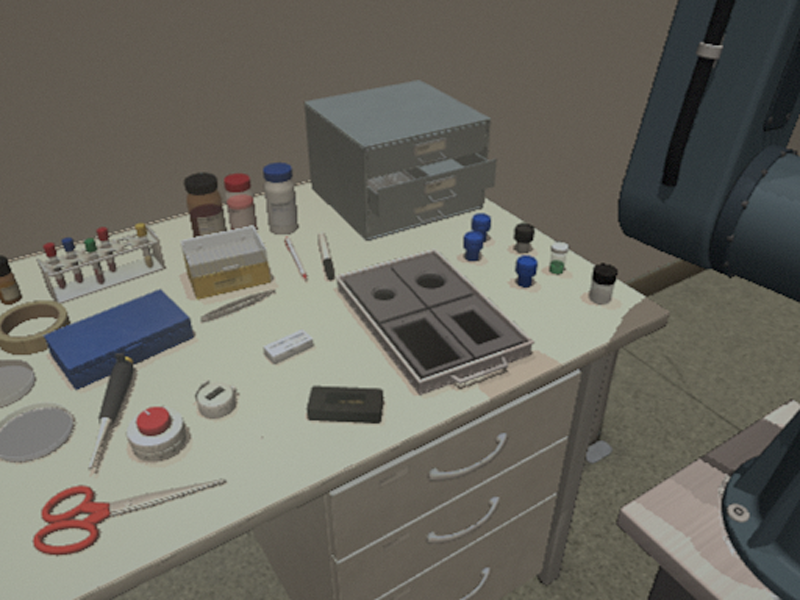

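The top view (800x600 picture) shows:
- case at (309,359), carton at (302,268), eyepiece at (590,243), canister at (600,356), vial at (593,295)
- tray pockets: eyepiece (408,253), canister (459,257), chamber (401,336), carton (453,340)

I'll enlarge crops next to read the pixels more closely.

```bash
cat > h.py <<'E'
import numpy as np, cv2
from scipy.spatial.transform import Rotation as R
from bench import viewer
def cal(n):
    c=viewer.get_calibration(n); q=c['attitude']
    return c['intrinsics'],c['origin'],R.from_quat([q[1],q[2],q[3],q[0]]).as_matrix()
def ray(n,u,v):
    K,o,A=cal(n); d=np.array([(u-K[0,2])/K[0,0],-(v-K[1,2])/K[1,1],-1.0]); return o,A@d
def atz(n,u,v,z):
    o,d=ray(n,u,v); return o+d*(z-o[2])/d[2]
def proj(n,P):
    K,o,A=cal(n); c=A.T@(np.asarray(P)-o); return K[0,0]*c[0]/-c[2]+K[0,2], K[1,1]*-c[1]/-c[2]+K[1,2]
def cloud(n,d):
    K,o,A=cal(n); v,u=np.mgrid[:384,:512]
    c=np.stack([(u-K[0,2])/K[0,0]*d,-(v-K[1,2])/K[1,1]*d,-d],-1); return c@A.T+o
def crop(p,x0,y0,w,h,s,f):
    im=cv2.resize(p[y0:y0+h,x0:x0+w,::-1],(w*s,h*s),interpolation=cv2.INTER_CUBIC)
    for i in range(0,w,10): cv2.putText(im,str(x0+i),(i*s,8),0,.3,(0,0,255),1); cv2.line(im,(i*s,8),(i*s,14),(0,0,255),1)
    for i in range(0,h,10): cv2.putText(im,str(y0+i),(0,i*s+4),0,.3,(0,0,255),1); cv2.line(im,(20,i*s),(26,i*s),(0,0,255),1)
    cv2.imwrite(f,im)
E
python3 - <<'E'
from h import *
z=np.load('top0.npz');p,d=z['p'],z['d']
crop(p,170,155,60,95,6,'pics/c1.png'); crop(p,230,125,90,125,4,'pics/c2.png'); crop(p,325,115,75,125,4,'pics/c3.png')
C=cloud('top',d)
for nm,(u,v) in dict(case=(309,359),carton=(302,268),eye=(590,243),can=(600,356),vial=(593,295),pe=(408,253),pc=(459,257),pch=(401,336),pco=(453,340),b1=(533,228),b2=(563,201),b3=(550,295),tally=(223,300),bench=(340,300)).items():
    print(nm,C[int(v*.64),int(u*.64)].round(3))
E
```

```text
case [0.448 0.337 0.019]
carton [0.592 0.347 0.015]
eye [ 0.62  -0.105  0.041]
can [ 0.447 -0.108  0.057]
vial [ 0.54  -0.104  0.048]
pe [0.615 0.176 0.012]
pc [0.606 0.096 0.011]
pch [0.48  0.191 0.013]
pco [0.474 0.109 0.014]
b1 [ 0.646 -0.018  0.045]
b2 [ 0.688 -0.067  0.039]
b3 [ 0.541 -0.041  0.043]
tally [0.541 0.472 0.025]
bench [ 0.54   0.289 -0.   ]
```

Run:
```python
import cv2
a=[cv2.imread(f'pics/c{i}.png') for i in (1,2,3)]
import numpy as np
H=max(x.shape[0] for x in a)
m=np.hstack([np.pad(x,((0,H-x.shape[0]),(0,0),(0,0))) for x in a[1:]])
cv2.imwrite('pics/c23.png',m); print(m.shape)
```

```text
(570, 660, 3)
```

View pics/c1.png

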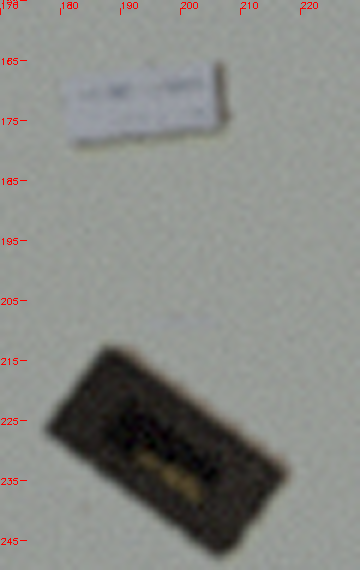

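View pics/c23.png

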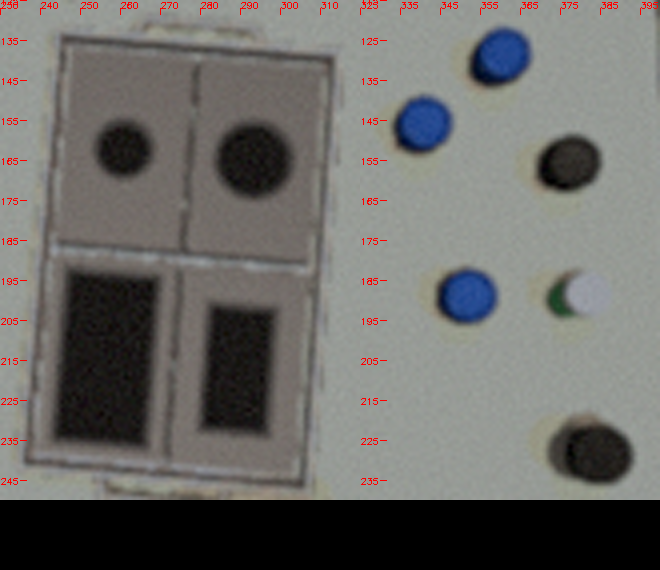

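Run:
```python
from h import *
z=np.load('top0.npz');p,d=z['p'],z['d']; C=cloud('top',d)
b=C[155:250,170:230].reshape(-1,3); print('bench z',np.median(C[185:200,180:230,2]), np.std(C[185:200,180:230,2]))
g=p.astype(int).sum(2)
def rect(nm,x0,y0,x1,y1,mask,zt):
    m=np.zeros_like(g,bool); m[y0:y1,x0:x1]=mask[y0:y1,x0:x1]
    n,l,s,c=cv2.connectedComponentsWithStats(m.astype(np.uint8)); k=1+np.argmax(s[1:,4]); v,u=np.where(l==k)
    W=np.array([atz('top',a,b_,zt)[:2] for a,b_ in zip(u,v)])
    r=cv2.minAreaRect((W*1000).astype(np.float32)); print(nm,'cen',W.mean(0).round(4),'rect',np.round(r[0],1),np.round(r[1],1),round(r[2],1),len(u),'zmed',np.median(C[v,u,2]).round(4))
hz=C[...,2]
rect('case',170,205,230,250,g<220,.019)
rect('caseH',170,205,230,250,hz>.010,.019)
rect('cartonH',170,155,230,190,hz>.008,.015)
rect('pch',240,185,272,242,g<130,.021)
rect('pco',275,195,305,238,g<130,.021)
rect('pe',245,148,272,172,g<150,.021)
rect('pc',278,150,308,178,g<150,.021)
rect('eyeH',365,145,390,170,hz>.036,.044)
rect('canH',365,210,395,240,hz>.045,.054)
rect('vialH',365,180,390,200,hz>.040,.048)
rect('b3H',340,180,365,200,hz>.036,.044)
rect('b1H',325,135,350,160,hz>.036,.044)
rect('b2H',350,120,375,142,hz>.036,.044)
# tray outer corners in crop2
for c in [(244.7,134.3),(313.5,140),(306,246.5),(236,240.5)]: print(atz('top',*c,.027).round(4))
for c in [(189,212.5),(218.5,233.5),(206.5,247.5),(178,227)]: print('case',atz('top',*c,.019).round(4))
for c in [(181,168.5),(206,165.5),(207.5,175.5),(182,179)]: print('carton',atz('top',*c,.015).round(4))
crop(p,232,125,85,60,9,'pics/c4.png');
z=np.load('scene0.npz');crop(z['p'],170,145,180,110,4,'pics/s4.png')
```

```text
bench z 0.0003030884232364528 0.06478343828827306
case cen [0.446 0.336] rect [446.1 336. ] [91.  44.2] 53.8 659 zmed 0.0193
caseH cen [0.4462 0.3367] rect [445.7 337.3] [92.2 46.4] 53.6 683 zmed 0.0193
cartonH cen [0.5916 0.3467] rect [591.2 346.7] [30.2 65.1] 6.2 294 zmed 0.0155
pch cen [0.4817 0.1906] rect [482.  190.6] [ 52.6 100.6] 83.9 872 zmed 0.0141
pco cen [0.474  0.1102] rect [474.1 110.2] [36.4 71.7] 84.4 437 zmed 0.0153Traceback (most recent call last):
  File "<stdin>", line 16, in <module>
  File "<stdin>", line 8, in rect
  File "h.py", line 10, in atz
    o,d=ray(n,u,v); return o+d*(z-o[2])/d[2]
        ~~~^^^^^^^
  File "h.py", line 8, in ray
    K,o,A=cal(n); d=np.array([(u-K[0,2])/K[0,0],-(v-K[1,2])/K[1,1],-1.0]); return o,A@d
          ~~~^^^
  File "h.py", line 5, in cal
    c=viewer.get_calibration(n); q=c['attitude']
ValueError: time passes only in moves, steps and waits
```

```bash
python3 - <<'E'
s=open('h.py').read()
s=s.replace("""    c=viewer.get_calibration(n); q=c['attitude']
    return c['intrinsics'],c['origin'],R.from_quat([q[1],q[2],q[3],q[0]]).as_matrix()""","""    f,cx,cy,o,q=CAL[n]
    return np.array([[f,0,cx],[0,f,cy],[0,0,1]]),np.array(o),R.from_quat([q[1],q[2],q[3],q[0]]).as_matrix()""")
s=s.replace("def cal(","""CAL=dict(top=(352.24358,254.198155,187.924513,[0.47067539, 0.18420805, 0.88946558],[-0.70100038, -0.0352328 ,  0.02650753,  0.71179665]),
 scene=(446.2928311,255.932302,189.838376,[-0.13216393,  0.62622946,  0.62618675],[-0.42486911, -0.21926199,  0.40376858,  0.77998805]))
def cal(""")
open('h.py','w').write(s)
E
cat > m.py <<'E'
from h import *
z=np.load('top0.npz');p,d=z['p'],z['d']; C=cloud('top',d)
g=p.astype(int).sum(2)
def rect(nm,x0,y0,x1,y1,mask,zt):
    m=np.zeros_like(g,bool); m[y0:y1,x0:x1]=mask[y0:y1,x0:x1]
    n,l,s,c=cv2.connectedComponentsWithStats(m.astype(np.uint8)); k=1+np.argmax(s[1:,4]); v,u=np.where(l==k)
    W=np.array([atz('top',a,b_,zt)[:2] for a,b_ in zip(u,v)])
    r=cv2.minAreaRect((W*1000).astype(np.float32)); print(nm,'cen',W.mean(0).round(4),'rect',np.round(r[0],1),np.round(r[1],1),round(r[2],1),len(u),'zmed',np.median(C[v,u,2]).round(4))
hz=C[...,2]
rect('pe',245,148,272,172,g<150,.021)
rect('pc',278,150,308,178,g<150,.021)
rect('eyeH',365,145,390,170,hz>.036,.044)
rect('canH',365,210,395,240,hz>.045,.054)
rect('vialH',365,180,390,200,hz>.040,.048)
rect('b3H',340,180,365,200,hz>.036,.044)
rect('b1H',325,135,350,160,hz>.036,.044)
rect('b2H',350,120,375,142,hz>.036,.044)
for c in [(244.7,134.3),(313.5,140),(306,246.5),(236,240.5)]: print(atz('top',*c,.027).round(4))
for c in [(189,212.5),(218.5,233.5),(206.5,247.5),(178,227)]: print('case',atz('top',*c,.019).round(4))
for c in [(181,168.5),(206,165.5),(207.5,175.5),(182,179)]: print('carton',atz('top',*c,.015).round(4))
z=np.load('scene0.npz');crop(z['p'],170,145,180,110,4,'pics/s4.png')
# scene-camera cross-check of points
for nm,P in dict(case=(.446,.3365,.019),carton=(.5914,.3467,.015),pch=(.4818,.1906,.023),pco=(.474,.1102,.023)).items(): print(nm,np.round(proj('scene',P),1))
E
python3 m.py
```

```text
pe cen [0.6114 0.1779] rect [611.4 177.7] [27.4 30.2] 89.0 126 zmed 0.0116
pc cen [0.6033 0.0973] rect [602.5  97.1] [39.7 40.2] 88.7 234 zmed 0.0115
eyeH cen [ 0.6209 -0.1071] rect [ 621.2 -107.7] [31.3 32.1] 87.5 155 zmed 0.0427
canH cen [ 0.445  -0.1117] rect [ 444.7 -111.5] [37.5 32.7] 89.2 201 zmed 0.0538
vialH cen [ 0.5403 -0.1101] rect [ 540.7 -109.8] [26.1 26.6] 87.4 114 zmed 0.0481
b3H cen [ 0.5403 -0.0413] rect [539.7 -41.8] [31.1 31.5] 87.9 155 zmed 0.0426
b1H cen [ 0.6463 -0.0185] rect [646.7 -18.8] [30.8 33.1] 43.9 150 zmed 0.0429
b2H cen [ 0.6879 -0.0678] rect [687.7 -67.3] [32.4 33.5] 61.8 153 zmed 0.0426
[0.6808 0.216  0.027 ]
[0.6633 0.0454 0.027 ]
[0.4021 0.0711 0.027 ]
[0.4189 0.2404 0.027 ]
case [0.4886 0.3564 0.019 ]
case [0.436  0.2837 0.019 ]
case [0.4024 0.3134 0.019 ]
case [0.4533 0.3836 0.019 ]
carton [0.5992 0.3775 0.015 ]
carton [0.6058 0.3146 0.015 ]
carton [0.5804 0.3109 0.015 ]
carton [0.5726 0.3749 0.015 ]
case [219.7 253.1]
carton [183.2 217.3]
pch [270.8 216.6]
pco [302.6 206.2]
```

View pics/s4.png

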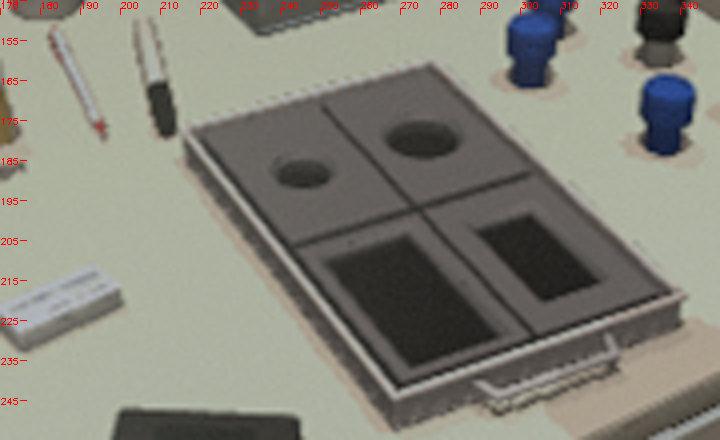

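```bash
cat > go.py <<'E'
import sys,numpy as np
from scipy.spatial.transform import Rotation as R
from bench import get_obs
o=get_obs(); q=o['eef_rot']; A=R.from_quat([q[1],q[2],q[3],q[0]]).as_matrix(); P=o['eef_pos']
psi=np.degrees(np.arctan2(A[1,0],A[0,0]))
print('t',round(o['time_s'],2),'P',P.round(4),'psi',round(psi,2),'F',o['wrist_force'].round(1),'T',o['torque'].round(2),'op',round(o['opening'],3),'q',o['q'].round(2),'tilt',A[:,2].round(4))
for a in sys.argv[1:]:
    x,y,z,s=map(float,a.split(','))
    D=A.T@(np.array([x,y,z])-P); print(a,'tx ty tz',D.round(4),'turn',round(-((s-psi+180)%360-180),2))
E
python3 go.py .446,.3365,.12,-36.2 .446,.3365,.0095,-36.2
```

```text
t 0.1 P [ 0.2131 -0.5335  0.2305] psi -68.24 F [ 0.4  0.  -0.3] T [-0.06 -0.01  0.05] op 1.0 q [-1.4   0.18  1.61 -0.    1.35 -0.21] tilt [-3.0e-04  1.6e-03 -1.0e+00]
.446,.3365,.12,-36.2 tx ty tz [-0.7215 -0.5388  0.1117] turn -32.04
.446,.3365,.0095,-36.2 tx ty tz [-0.7213 -0.5388  0.2222] turn -32.04
```

Request:
{"name": "move_arm", "arguments": {"increments": [{"tx": -0.7215, "ty": -0.5388, "tz": 0.05, "turn": -32}, {"tx": -0.7215, "ty": -0.5388, "tz": 0.05, "turn": -32}, {"tx": -0.7215, "ty": -0.5388, "tz": 0.05, "turn": -32}, {"tx": -0.7215, "ty": -0.5388, "tz": 0.05, "turn": -32}, {"tx": -0.7215, "ty": -0.5388, "tz": 0.05, "turn": -32}, {"tx": -0.7215, "ty": -0.5388, "tz": 0.05, "turn": -32}, {"tx": -0.7215, "ty": -0.5388, "tz": 0.05, "turn": -32}, {"tx": -0.7215, "ty": -0.5388, "tz": 0.05, "turn": -32}, {"tx": -0.7215, "ty": -0.5388, "tz": 0.05, "turn": -32}, {"tx": -0.7215, "ty": -0.5388, "tz": 0.05, "turn": -32}, {"tx": -0.7215, "ty": -0.5388, "tz": 0.05, "turn": -32}, {"tx": -0.7215, "ty": -0.5388, "tz": 0.05, "turn": -32}, {"tx": -0.7215, "ty": -0.5388, "tz": 0.05, "turn": -32}, {"tx": -0.7215, "ty": -0.5388, "tz": 0.05, "turn": -32}, {"tx": -0.7215, "ty": -0.5388, "tz": 0.05, "turn": -32}, {"tx": -0.7215, "ty": -0.5388, "tz": 0.05, "turn": -32}, {"tx": -0.7215, "ty": -0.5388, "tz": 0.05, "turn": -32}, {"tx": -0.7215, "ty": -0.5388, "tz": 0.05, "turn": -32}, {"tx": -0.7215, "ty": -0.5388, "tz": 0.05, "turn": -32}, {"tx": -0.7215, "ty": -0.5388, "tz": 0.05, "turn": -32}]}}

```text
time_s: 1.77
eef_pos: [0.4281, 0.2721, 0.1846]
eef_rot: [0.0, 0.951, -0.311, -0.0]
wrist_force: [2.1, -0.8, -0.1]
opening: 1.002
```

```bash
python3 go.py .446,.3365,.06,-36.2 .446,.3365,.0095,-36.2
```

```text
t 1.77 P [0.4281 0.2721 0.1846] psi -36.2 F [ 2.1 -0.8 -0.1] T [ 0.02 -0.05 -0.04] op 1.002 q [ 0.33  0.08  1.82 -0.    1.24  0.96] tilt [-4.e-04 -2.e-04 -1.e+00]
.446,.3365,.06,-36.2 tx ty tz [-0.0236 -0.0626  0.1245] turn 0.0
.446,.3365,.0095,-36.2 tx ty tz [-0.0236 -0.0627  0.175 ] turn 0.0
```

Request:
{"name": "move_arm", "arguments": {"increments": [{"tx": -0.0236, "ty": -0.0626, "tz": 0.125}, {"tx": -0.0236, "ty": -0.0626, "tz": 0.125}, {"tx": -0.0236, "ty": -0.0626, "tz": 0.125}, {"tx": -0.0236, "ty": -0.0626, "tz": 0.125}, {"tx": -0.0236, "ty": -0.0626, "tz": 0.125}, {"tx": -0.0236, "ty": -0.0626, "tz": 0.125}]}}

```text
validation failed for argument at $.in...
```

```bash
python3 go.py .446,.3365,.0095,-36.2
python3 - <<'E'
from h import *
p,d=viewer.camera('top'); crop(p,150,170,100,90,6,'pics/t1.png')
p,d=viewer.camera('scene'); crop(p,150,170,130,110,5,'pics/t1s.png')
E
```

```text
t 1.77 P [0.4281 0.2721 0.1846] psi -36.2 F [ 2.1 -0.8 -0.1] T [ 0.02 -0.05 -0.04] op 1.002 q [ 0.33  0.08  1.82 -0.    1.24  0.96] tilt [-4.e-04 -2.e-04 -1.e+00]
.446,.3365,.0095,-36.2 tx ty tz [-0.0236 -0.0627  0.175 ] turn 0.0
```

View pics/t1s.png

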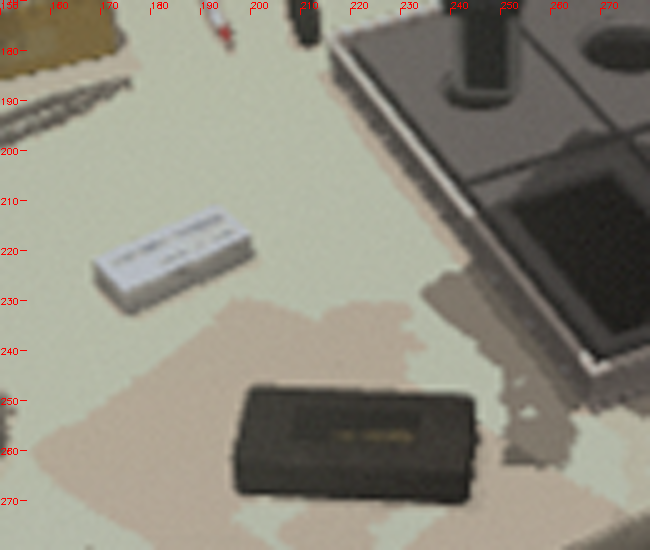

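The move was refused because the rows had no "turn", so I'll include it in every row. In the scene picture the case's top is centred near (220,254), against a predicted (219.7,253.1), so the position agrees.

Request:
{"name": "move_arm", "arguments": {"increments": [{"tx": -0.0236, "ty": -0.0626, "tz": 0.125, "turn": 0}, {"tx": -0.0236, "ty": -0.0626, "tz": 0.125, "turn": 0}, {"tx": -0.0236, "ty": -0.0626, "tz": 0.125, "turn": 0}, {"tx": -0.0236, "ty": -0.0626, "tz": 0.125, "turn": 0}, {"tx": -0.0236, "ty": -0.0626, "tz": 0.125, "turn": 0}, {"tx": -0.0236, "ty": -0.0626, "tz": 0.125, "turn": 0}]}}

```text
time_s: 2.37
eef_pos: [0.4455, 0.3334, 0.0592]
eef_rot: [0.001, 0.95, -0.311, -0.001]
wrist_force: [0.2, -0.6, 0.5]
opening: 0.999
```

```bash
python3 go.py .446,.3365,.0095,-36.2
python3 - <<'E'
from h import *
p,d=viewer.camera('scene'); crop(p,150,150,150,120,5,'pics/t2s.png')
E
```

```text
t 2.37 P [0.4455 0.3334 0.0592] psi -36.21 F [ 0.2 -0.6  0.5] T [ 0.01 -0.    0.  ] op 0.999 q [ 0.43  0.36  1.77 -0.    1.01  1.06] tilt [-0.0027 -0.0015 -1.    ]
.446,.3365,.0095,-36.2 tx ty tz [-0.0014 -0.003   0.0497] turn -0.01
```

View pics/t2s.png

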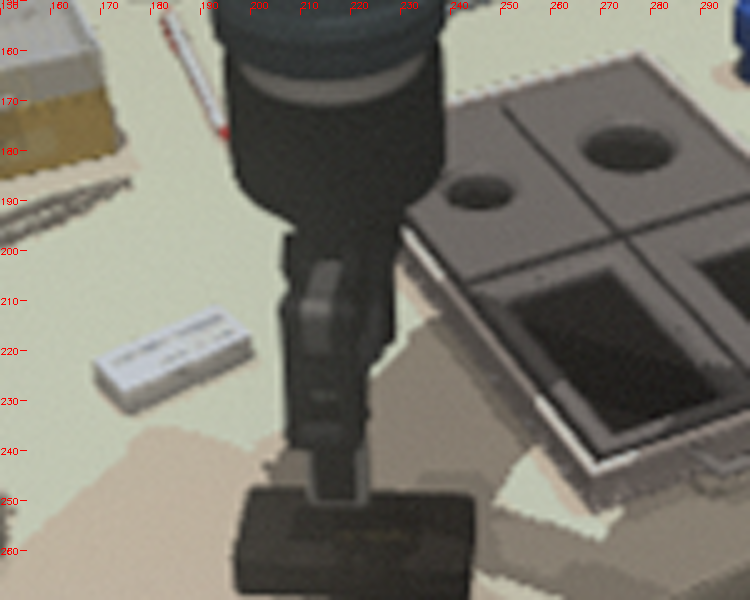

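Request:
{"name": "move_arm", "arguments": {"increments": [{"tx": -0.0007, "ty": -0.0015, "tz": 0.025, "turn": 0}, {"tx": -0.0007, "ty": -0.0015, "tz": 0.04, "turn": 0}, {"tx": -0.0007, "ty": -0.0015, "tz": 0.0497, "turn": 0}, {"tx": -0.0007, "ty": -0.0015, "tz": 0.0497, "turn": 0}, {"tx": -0.0007, "ty": -0.0015, "tz": 0.0497, "turn": 0}]}}

```text
time_s: 2.83
eef_pos: [0.4474, 0.3355, 0.0116]
eef_rot: [-0.0, 0.95, -0.311, 0.0]
wrist_force: [0.2, -0.3, 0.3]
opening: 1.0
```

```bash
python3 go.py .446,.3365,.0095,-36.2
```

```text
t 2.83 P [0.4474 0.3355 0.0116] psi -36.27 F [ 0.2 -0.3  0.3] T [ 0.01  0.   -0.05] op 1.0 q [ 0.43  0.44  1.78 -0.    0.92  1.06] tilt [ 1.2e-03  4.0e-04 -1.0e+00]
.446,.3365,.0095,-36.2 tx ty tz [-0.0017  0.0001  0.0021] turn -0.07
```

Request:
{"name": "move_arm", "arguments": {"increments": [{"tx": -0.001, "ty": 0, "tz": 0.001, "turn": 0}, {"tx": -0.001, "ty": 0, "tz": 0.001, "turn": 0}, {"tx": -0.001, "ty": 0, "tz": 0.001, "turn": 0}, {"tx": -0.001, "ty": 0, "tz": 0.001, "turn": 0}, {"tx": -0.001, "ty": 0, "tz": 0.001, "turn": 0}, {"tx": -0.001, "ty": 0, "tz": 0.001, "turn": 0}, {"tx": -0.001, "ty": 0, "tz": 0.001, "turn": 0}, {"tx": -0.001, "ty": 0, "tz": 0.001, "turn": 0}], "gripper": 0.4}}

```text
time_s: 3.5
eef_pos: [0.4468, 0.3369, 0.0107]
eef_rot: [-0.001, 0.95, -0.311, 0.001]
wrist_force: [-1.1, -0.5, 6.7]
opening: 0.493
```

```bash
python3 go.py
python3 - <<'E'
from h import *
p,d=viewer.camera('scene'); crop(p,170,200,100,90,6,'pics/t3s.png')
E
```

```text
t 3.5 P [0.4468 0.3369 0.0107] psi -36.23 F [-1.1 -0.5  6.7] T [-0.13  0.18 -0.08] op 0.493 q [ 0.43  0.44  1.78 -0.    0.92  1.07] tilt [ 1.9e-03  8.0e-04 -1.0e+00]
```

View pics/t3s.png

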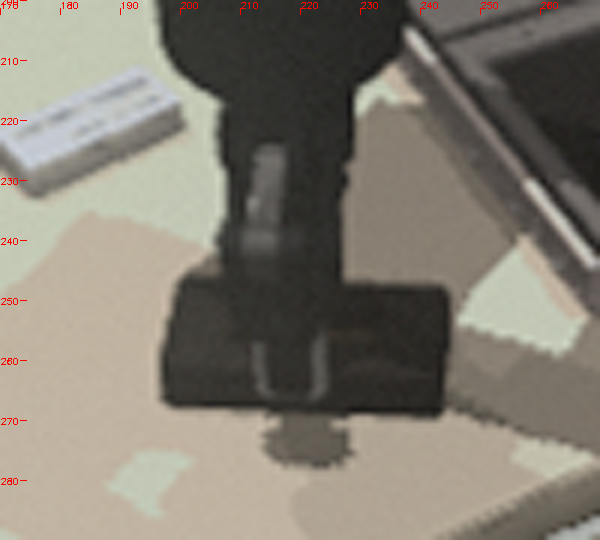

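Run:
```python
from h import *
c=np.array([.4468,.3369]);a=np.array([.807,-.591]);b=np.array([.591,.807])
for off in (22,29,36):
  for z in (0.005,.0107,.015): print(off,z,[np.round(proj('scene',[*(c-a*off/1000+b*s),z]),1).tolist() for s in (-.011,.011)])
for z in (0,.019): print('case face',z,[np.round(proj('scene',[*(c-a*.022+b*s),z]),1).tolist() for s in (-.046,.046)])
```

```text
22 0.005 [[223.8, 266.3], [212.6, 265.8]]
22 0.0107 [[223.7, 264.2], [212.4, 263.7]]
22 0.015 [[223.6, 262.6], [212.3, 262.1]]
29 0.005 [[223.4, 268.9], [212.1, 268.4]]
29 0.0107 [[223.3, 266.8], [211.9, 266.3]]
29 0.015 [[223.2, 265.2], [211.8, 264.7]]
36 0.005 [[223.0, 271.6], [211.6, 271.1]]
36 0.0107 [[222.9, 269.4], [211.4, 268.9]]
36 0.015 [[222.8, 267.8], [211.3, 267.3]]
case face 0 [[241.9, 268.9], [194.9, 266.9]]
case face 0.019 [[241.7, 261.9], [194.1, 259.9]]
```

Request:
{"name": "move_arm", "arguments": {"increments": [{"tx": 0, "ty": 0, "tz": 0, "turn": 0}, {"tx": 0, "ty": 0, "tz": 0, "turn": 0}, {"tx": 0, "ty": 0, "tz": 0, "turn": 0}, {"tx": 0, "ty": 0, "tz": -0.01, "turn": 0}, {"tx": 0, "ty": 0, "tz": -0.03, "turn": 0}, {"tx": 0, "ty": 0, "tz": -0.06, "turn": 0}, {"tx": 0, "ty": 0, "tz": -0.08, "turn": 0}, {"tx": 0, "ty": 0, "tz": -0.08, "turn": 0}], "gripper": 0}}

```text
time_s: 4.22
eef_pos: [0.449, 0.338, 0.0949]
eef_rot: [-0.003, 0.95, -0.311, 0.003]
wrist_force: [1.9, 0.6, 0.7]
opening: 0.494
```

```bash
python3 go.py .4815,.1904,.09,-95.7
python3 - <<'E'
from h import *
p,d=viewer.camera('scene'); crop(p,130,130,160,120,5,'pics/t4s.png')
E
```

```text
t 4.22 P [0.449  0.338  0.0949] psi -36.22 F [1.9 0.6 0.7] T [ 0.03 -0.02  0.05] op 0.494 q [0.43 0.31 1.75 0.   1.07 1.07] tilt [ 0.0078  0.0037 -1.    ]
.4815,.1904,.09,-95.7 tx ty tz [0.1134 0.0999 0.0046] turn 59.48
```

View pics/t4s.png

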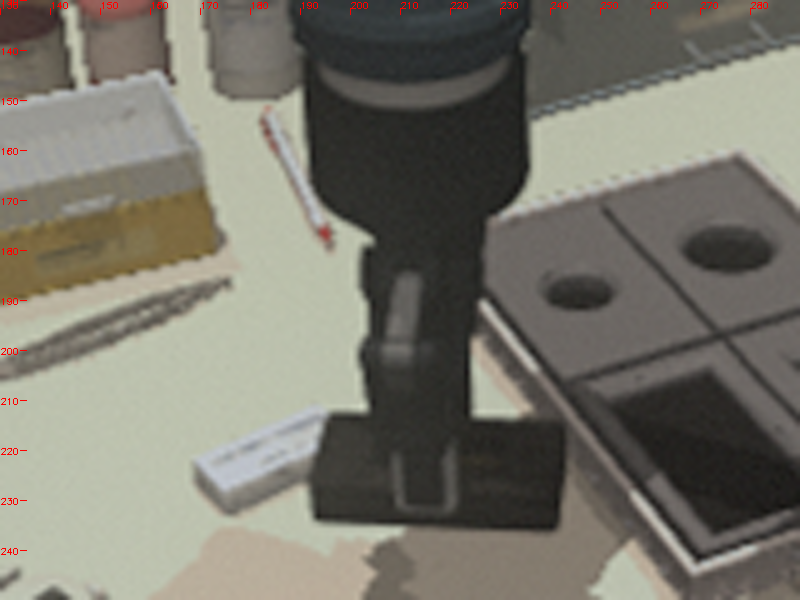

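The case is held level, with its lower edge near v=234. I'll move it over its pocket.

Request:
{"name": "move_arm", "arguments": {"increments": [{"tx": 0.013, "ty": 0.011, "tz": 0, "turn": 6.7}, {"tx": 0.026, "ty": 0.022, "tz": 0, "turn": 13.4}, {"tx": 0.039, "ty": 0.034, "tz": 0, "turn": 20}, {"tx": 0.052, "ty": 0.045, "tz": 0, "turn": 26.7}, {"tx": 0.065, "ty": 0.056, "tz": 0, "turn": 33.4}, {"tx": 0.078, "ty": 0.067, "tz": 0, "turn": 40}, {"tx": 0.09, "ty": 0.079, "tz": 0, "turn": 46.7}, {"tx": 0.102, "ty": 0.09, "tz": 0, "turn": 53.4}, {"tx": 0.1134, "ty": 0.0995, "tz": 0, "turn": 59.5}, {"tx": 0.1134, "ty": 0.0995, "tz": 0.02, "turn": 59.5}, {"tx": 0.1134, "ty": 0.0995, "tz": 0.03, "turn": 59.5}, {"tx": 0.1134, "ty": 0.0995, "tz": 0.03, "turn": 59.5}, {"tx": 0.1134, "ty": 0.0995, "tz": 0.03, "turn": 59.5}]}}

```text
time_s: 5.35
eef_pos: [0.477, 0.1891, 0.0581]
eef_rot: [-0.001, -0.671, 0.741, 0.001]
wrist_force: [0.1, -0.2, -0.0]
opening: 0.492
```

```bash
python3 go.py .4815,.1904,.0247,-95.7
python3 - <<'E'
from h import *
p,d=viewer.camera('scene'); crop(p,200,130,150,120,5,'pics/t5s.png')
p,d=viewer.camera('top'); crop(p,220,120,110,130,4,'pics/t5.png')
E
```

```text
t 5.35 P [0.477  0.1891 0.0581] psi -95.69 F [ 0.1 -0.2 -0. ] T [-0.01 -0.01  0.05] op 0.492 q [0.15 0.28 1.88 0.   0.98 1.82] tilt [-3.6e-03 -4.0e-04 -1.0e+00]
.4815,.1904,.0247,-95.7 tx ty tz [-0.0017 -0.0045  0.0334] turn 0.01
```

View pics/t5s.png

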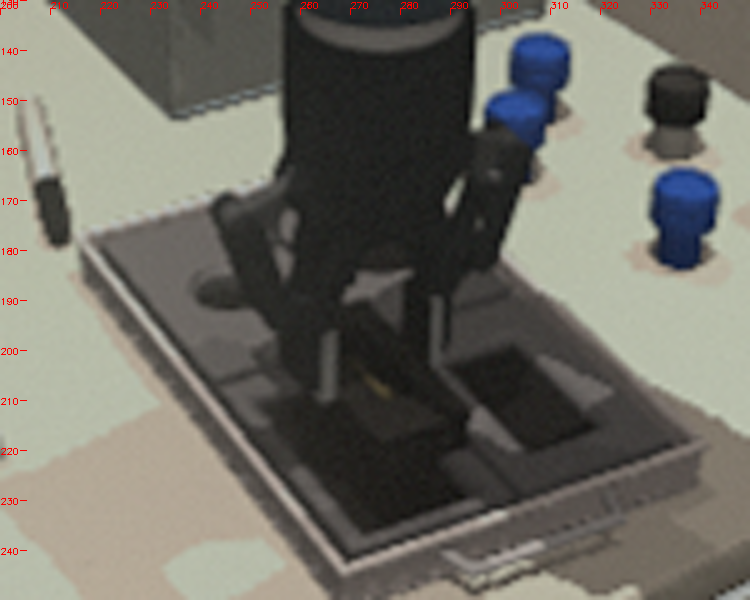

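View pics/t5.png

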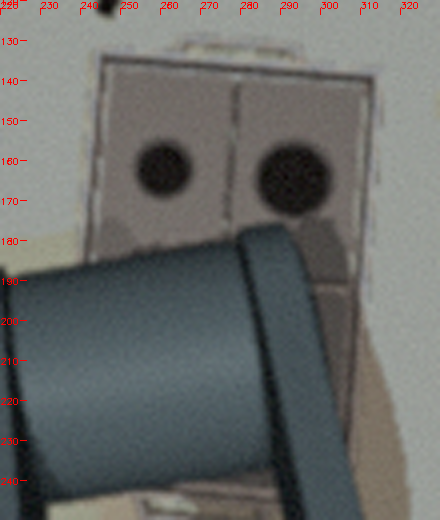

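Request:
{"name": "move_arm", "arguments": {"increments": [{"tx": -0.0015, "ty": -0.0043, "tz": 0.005, "turn": 0}, {"tx": -0.0015, "ty": -0.0043, "tz": 0.01, "turn": 0}, {"tx": -0.0015, "ty": -0.0043, "tz": 0.014, "turn": 0}, {"tx": -0.0015, "ty": -0.0043, "tz": 0.018, "turn": 0}, {"tx": -0.0015, "ty": -0.0043, "tz": 0.021, "turn": 0}, {"tx": -0.0015, "ty": -0.0043, "tz": 0.024, "turn": 0}, {"tx": -0.0015, "ty": -0.0043, "tz": 0.024, "turn": 0}, {"tx": -0.0015, "ty": -0.0043, "tz": 0.024, "turn": 0}]}}

```text
time_s: 6.12
eef_pos: [0.4828, 0.1901, 0.0352]
eef_rot: [-0.0, -0.671, 0.742, 0.0]
wrist_force: [-0.4, 0.7, -1.1]
opening: 0.488
```

```bash
python3 go.py .4815,.1904,.0247,-95.7
```

```text
t 6.12 P [0.4828 0.1901 0.0352] psi -95.74 F [-0.4  0.7 -1.1] T [ 0.04 -0.03  0.03] op 0.488 q [0.15 0.33 1.88 0.   0.94 1.82] tilt [-5.e-04 -0.e+00 -1.e+00]
.4815,.1904,.0247,-95.7 tx ty tz [-0.0002  0.0013  0.0105] turn -0.04
```

Request:
{"name": "move_arm", "arguments": {"increments": [{"tx": 0, "ty": 0.0012, "tz": 0.002, "turn": 0}, {"tx": 0, "ty": 0.0012, "tz": 0.004, "turn": 0}, {"tx": 0, "ty": 0.0012, "tz": 0.006, "turn": 0}, {"tx": 0, "ty": 0.0012, "tz": 0.0075, "turn": 0}, {"tx": 0, "ty": 0.0012, "tz": 0.0085, "turn": 0}, {"tx": 0, "ty": 0.0012, "tz": 0.0095, "turn": 0}, {"tx": 0, "ty": 0.0012, "tz": 0.0095, "turn": 0}, {"tx": 0, "ty": 0.0012, "tz": 0.0095, "turn": 0}]}}

```text
time_s: 6.78
eef_pos: [0.4818, 0.1903, 0.0258]
eef_rot: [-0.0, -0.671, 0.742, 0.0]
wrist_force: [0.1, -0.3, 0.4]
opening: 0.494
```

```bash
python3 go.py .4815,.1904,.0247,-95.7
```

```text
t 6.78 P [0.4818 0.1903 0.0258] psi -95.74 F [ 0.1 -0.3  0.4] T [ 0.02  0.04 -0.03] op 0.494 q [0.15 0.35 1.88 0.   0.92 1.82] tilt [-1.e-04  0.e+00 -1.e+00]
.4815,.1904,.0247,-95.7 tx ty tz [-0.0001  0.0003  0.0011] turn -0.04
```

Not in contact yet. I'll creep down until the force shows contact.

Request:
{"name": "move_arm", "arguments": {"increments": [{"tx": 0, "ty": 0, "tz": 0.0005, "turn": 0}, {"tx": 0, "ty": 0, "tz": 0.001, "turn": 0}, {"tx": 0, "ty": 0, "tz": 0.001, "turn": 0}, {"tx": 0, "ty": 0, "tz": 0.001, "turn": 0}]}}

```text
time_s: 7.12
eef_pos: [0.4818, 0.1903, 0.0249]
eef_rot: [0.0, -0.671, 0.742, -0.0]
wrist_force: [0.5, -0.2, -1.1]
opening: 0.496
```

```bash
python3 go.py
python3 - <<'E'
from h import *
p,d=viewer.camera('scene'); crop(p,225,160,110,90,7,'pics/t6s.png')
E
```

```text
t 7.12 P [0.4818 0.1903 0.0249] psi -95.74 F [ 0.5 -0.2 -1.1] T [-0.02 -0.   -0.01] op 0.496 q [0.15 0.35 1.88 0.   0.91 1.82] tilt [ 0.  0. -1.]
```

View pics/t6s.png

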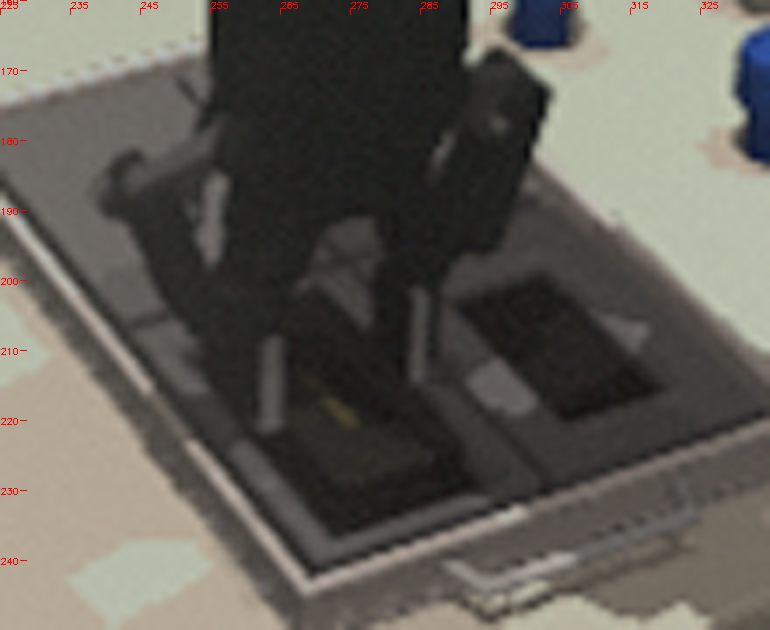

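Request:
{"name": "move_arm", "arguments": {"increments": [{"tx": 0, "ty": 0, "tz": 0.0003, "turn": 0}, {"tx": 0, "ty": 0, "tz": 0.0006, "turn": 0}, {"tx": 0, "ty": 0, "tz": 0.0009, "turn": 0}, {"tx": 0, "ty": 0, "tz": 0.0012, "turn": 0}, {"tx": 0, "ty": 0, "tz": 0.0012, "turn": 0}]}}

```text
time_s: 7.58
eef_pos: [0.4819, 0.1903, 0.0247]
eef_rot: [-0.0, -0.671, 0.742, -0.0]
wrist_force: [-4.0, -1.0, 10.3]
opening: 0.49
```

Contact came at 0.0247 as predicted, so the case is seated. I'll release it.

Request:
{"name": "move_arm", "arguments": {"increments": [{"tx": 0, "ty": 0, "tz": 0, "turn": 0}, {"tx": 0, "ty": 0, "tz": 0, "turn": 0}, {"tx": 0, "ty": 0, "tz": 0, "turn": 0}, {"tx": 0, "ty": 0, "tz": 0, "turn": 0}, {"tx": 0, "ty": 0, "tz": -0.02, "turn": 0}, {"tx": 0, "ty": 0, "tz": -0.05, "turn": 0}, {"tx": 0, "ty": 0, "tz": -0.08, "turn": 0}, {"tx": 0, "ty": 0, "tz": -0.08, "turn": 0}], "gripper": 0.8}}

```text
time_s: 8.25
eef_pos: [0.4857, 0.191, 0.1093]
eef_rot: [0.004, -0.671, 0.742, -0.003]
wrist_force: [2.1, -0.3, 1.1]
opening: 0.799
```

```bash
python3 go.py .5914,.3467,.08,-173.8 .5914,.3467,.05,-173.8
python3 - <<'E'
from h import *
p,d=viewer.camera('scene'); crop(p,225,160,110,90,7,'pics/t7s.png')
E
```

```text
t 8.25 P [0.4857 0.191  0.1093] psi -95.73 F [ 2.1 -0.3  1.1] T [-0.01 -0.05 -0.02] op 0.799 q [0.15 0.2  1.85 0.   1.08 1.82] tilt [ 0.0094  0.0014 -1.    ]
.5914,.3467,.08,-173.8 tx ty tz [-0.1654 -0.0893  0.0305] turn 78.07
.5914,.3467,.05,-173.8 tx ty tz [-0.1653 -0.089   0.0605] turn 78.07
```

View pics/t7s.png

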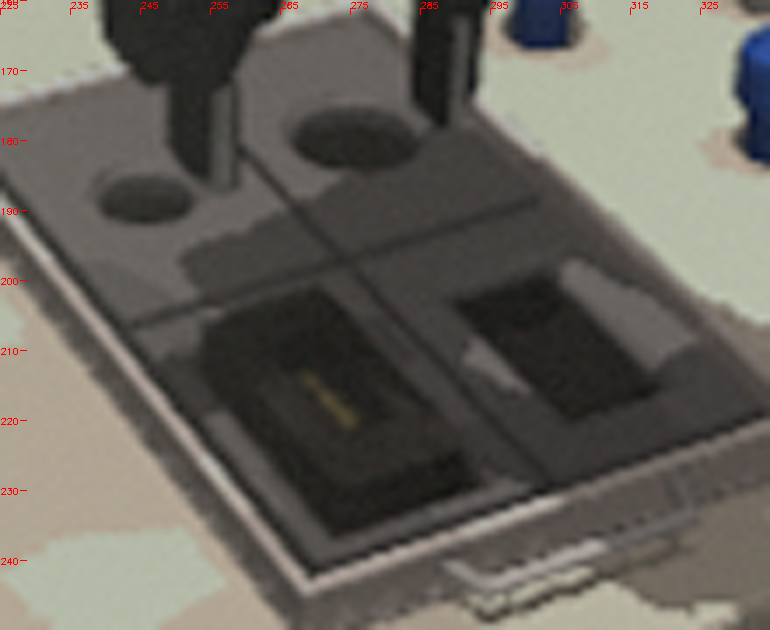

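The case is seated in its pocket, with its face centre near (270,216). For the carton I'll turn the other way, because joint 6 would pass its range at -174°.

Request:
{"name": "move_arm", "arguments": {"increments": [{"tx": -0.012, "ty": -0.006, "tz": 0, "turn": -7}, {"tx": -0.024, "ty": -0.012, "tz": 0, "turn": -14}, {"tx": -0.036, "ty": -0.019, "tz": 0, "turn": -21}, {"tx": -0.048, "ty": -0.025, "tz": 0, "turn": -28}, {"tx": -0.06, "ty": -0.032, "tz": 0, "turn": -35}, {"tx": -0.072, "ty": -0.038, "tz": 0, "turn": -42}, {"tx": -0.084, "ty": -0.044, "tz": 0, "turn": -49}, {"tx": -0.096, "ty": -0.05, "tz": 0, "turn": -56}, {"tx": -0.108, "ty": -0.057, "tz": 0, "turn": -63}, {"tx": -0.12, "ty": -0.064, "tz": 0, "turn": -70}, {"tx": -0.132, "ty": -0.071, "tz": 0, "turn": -77}, {"tx": -0.144, "ty": -0.078, "tz": 0, "turn": -84}, {"tx": -0.156, "ty": -0.084, "tz": 0, "turn": -91}, {"tx": -0.1654, "ty": -0.089, "tz": 0.01, "turn": -98}, {"tx": -0.1654, "ty": -0.089, "tz": 0.03, "turn": -101.9}, {"tx": -0.1654, "ty": -0.089, "tz": 0.05, "turn": -101.9}, {"tx": -0.1654, "ty": -0.089, "tz": 0.05, "turn": -101.9}, {"tx": -0.1654, "ty": -0.089, "tz": 0.05, "turn": -101.9}]}}

```text
time_s: 9.8
eef_pos: [0.5849, 0.3452, 0.0509]
eef_rot: [0.001, 0.999, 0.054, -0.003]
wrist_force: [0.0, -0.2, -0.5]
opening: 0.802
```

```bash
python3 go.py .5914,.3467,.0085,6.2
python3 - <<'E'
from h import *
p,d=viewer.camera('scene'); crop(p,140,150,110,90,7,'pics/t8s.png')
E
```

```text
t 9.8 P [0.5849 0.3452 0.0509] psi 6.14 F [ 0.  -0.2 -0.5] T [-0.04 -0.01  0.01] op 0.802 q [0.36 0.6  1.43 0.   1.12 0.25] tilt [-0.0051 -0.0019 -1.    ]
.5914,.3467,.0085,6.2 tx ty tz [ 0.0069 -0.0009  0.0423] turn -0.06
```

View pics/t8s.png

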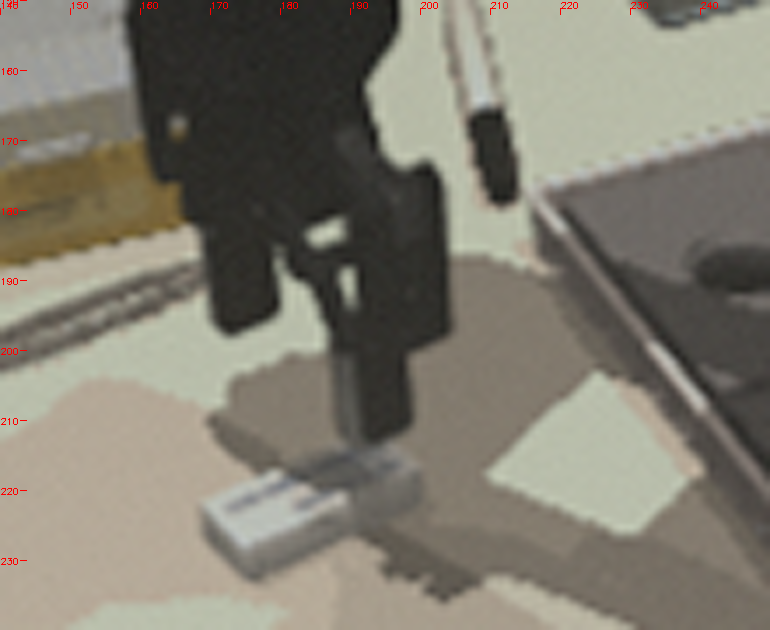

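Request:
{"name": "move_arm", "arguments": {"increments": [{"tx": 0.005, "ty": -0.0005, "tz": 0.01, "turn": 0}, {"tx": 0.005, "ty": -0.0005, "tz": 0.02, "turn": 0}, {"tx": 0.005, "ty": -0.0005, "tz": 0.03, "turn": 0}, {"tx": 0.005, "ty": -0.0005, "tz": 0.038, "turn": 0}, {"tx": 0.005, "ty": -0.0005, "tz": 0.04, "turn": 0}, {"tx": 0.005, "ty": -0.0005, "tz": 0.04, "turn": 0}, {"tx": 0.005, "ty": -0.0005, "tz": 0.04, "turn": 0}]}}

```text
time_s: 10.43
eef_pos: [0.5917, 0.347, 0.0135]
eef_rot: [0.0, 0.999, 0.054, -0.0]
wrist_force: [0.2, -0.3, 0.2]
opening: 0.8
```

```bash
python3 go.py .5914,.3467,.009,6.2
```

```text
t 10.43 P [0.5917 0.347  0.0135] psi 6.16 F [ 0.2 -0.3  0.2] T [ 0.03 -0.05 -0.01] op 0.8 q [0.36 0.66 1.42 0.   1.06 0.25] tilt [-3.e-04 -1.e-04 -1.e+00]
.5914,.3467,.009,6.2 tx ty tz [-0.0003  0.0002  0.0045] turn -0.04
```

Request:
{"name": "move_arm", "arguments": {"increments": [{"tx": 0, "ty": 0, "tz": 0.002, "turn": 0}, {"tx": 0, "ty": 0, "tz": 0.0045, "turn": 0}, {"tx": 0, "ty": 0, "tz": 0.0045, "turn": 0}, {"tx": 0, "ty": 0, "tz": 0.0045, "turn": 0}]}}

```text
time_s: 10.77
eef_pos: [0.5918, 0.347, 0.0092]
eef_rot: [-0.0, 0.999, 0.054, 0.0]
wrist_force: [0.0, 0.1, 1.2]
opening: 0.8
```

Request:
{"name": "move_arm", "arguments": {"increments": [{"tx": 0, "ty": 0, "tz": 0, "turn": 0}, {"tx": 0, "ty": 0, "tz": 0, "turn": 0}, {"tx": 0, "ty": 0, "tz": 0, "turn": 0}, {"tx": 0, "ty": 0, "tz": 0, "turn": 0}, {"tx": 0, "ty": 0, "tz": 0, "turn": 0}, {"tx": 0, "ty": 0, "tz": 0, "turn": 0}, {"tx": 0, "ty": 0, "tz": 0, "turn": 0}, {"tx": 0, "ty": 0, "tz": 0, "turn": 0}, {"tx": 0, "ty": 0, "tz": 0, "turn": 0}, {"tx": 0, "ty": 0, "tz": 0, "turn": 0}], "gripper": 0}}

```text
time_s: 11.6
eef_pos: [0.5921, 0.3471, 0.0096]
eef_rot: [-0.0, 0.999, 0.054, 0.0]
wrist_force: [-1.0, 0.1, 4.9]
opening: 0.302
```

```bash
python3 go.py
python3 - <<'E'
from h import *
p,d=viewer.camera('scene'); crop(p,140,150,110,90,7,'pics/t9s.png')
E
```

```text
t 11.6 P [0.5921 0.3471 0.0096] psi 6.16 F [-1.   0.1  4.9] T [-0.03 -0.01 -0.04] op 0.302 q [0.36 0.67 1.42 0.   1.05 0.25] tilt [ 7.e-04  3.e-04 -1.e+00]
```

View pics/t9s.png

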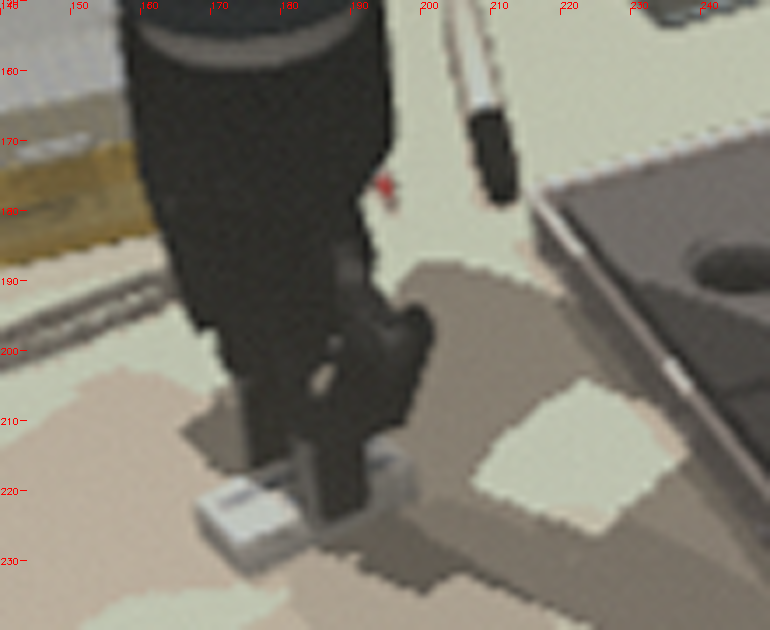

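Request:
{"name": "move_arm", "arguments": {"increments": [{"tx": 0, "ty": 0, "tz": -0.01, "turn": 0}, {"tx": 0, "ty": 0, "tz": -0.03, "turn": 0}, {"tx": 0, "ty": 0, "tz": -0.06, "turn": 0}, {"tx": 0, "ty": 0, "tz": -0.08, "turn": 0}, {"tx": 0, "ty": 0, "tz": -0.08, "turn": 0}]}}

```text
time_s: 12.07
eef_pos: [0.5946, 0.3481, 0.0949]
eef_rot: [-0.001, 0.999, 0.054, 0.004]
wrist_force: [1.2, -0.2, 0.4]
opening: 0.305
```

```bash
python3 go.py .4735,.1100,.09,84.3
python3 - <<'E'
from h import *
p,d=viewer.camera('scene'); crop(p,140,110,110,110,5,'pics/t10s.png')
E
```

```text
t 12.07 P [0.5946 0.3481 0.0949] psi 6.17 F [ 1.2 -0.2  0.4] T [ 0.09 -0.01  0.01] op 0.305 q [0.36 0.56 1.4  0.   1.18 0.25] tilt [ 0.0074  0.0028 -1.    ]
.4735,.1100,.09,84.3 tx ty tz [-0.146   0.2237  0.0033] turn -78.13
```

View pics/t10s.png

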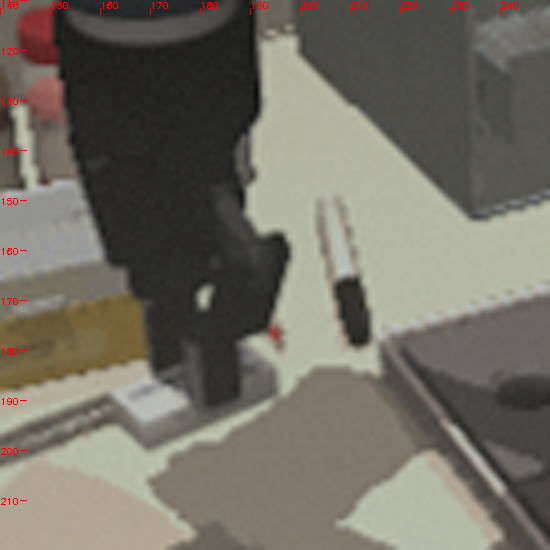

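The carton is held level. I'll take it over its pocket.

Request:
{"name": "move_arm", "arguments": {"increments": [{"tx": -0.013, "ty": 0.02, "tz": 0, "turn": -7}, {"tx": -0.026, "ty": 0.04, "tz": 0, "turn": -14}, {"tx": -0.039, "ty": 0.06, "tz": 0, "turn": -21}, {"tx": -0.052, "ty": 0.08, "tz": 0, "turn": -28}, {"tx": -0.065, "ty": 0.1, "tz": 0, "turn": -35}, {"tx": -0.078, "ty": 0.12, "tz": 0, "turn": -42}, {"tx": -0.091, "ty": 0.14, "tz": 0, "turn": -49}, {"tx": -0.104, "ty": 0.16, "tz": 0, "turn": -56}, {"tx": -0.117, "ty": 0.18, "tz": 0, "turn": -63}, {"tx": -0.13, "ty": 0.2, "tz": 0, "turn": -70}, {"tx": -0.143, "ty": 0.219, "tz": 0, "turn": -76}, {"tx": -0.146, "ty": 0.2237, "tz": 0, "turn": -78.1}, {"tx": -0.146, "ty": 0.2237, "tz": 0.015, "turn": -78.1}, {"tx": -0.146, "ty": 0.2237, "tz": 0.03, "turn": -78.1}, {"tx": -0.146, "ty": 0.2237, "tz": 0.03, "turn": -78.1}, {"tx": -0.146, "ty": 0.2237, "tz": 0.03, "turn": -78.1}]}}

```text
time_s: 13.45
eef_pos: [0.4688, 0.1089, 0.0578]
eef_rot: [-0.001, 0.742, 0.671, -0.002]
wrist_force: [-0.2, 0.6, -0.0]
opening: 0.301
```

```bash
python3 go.py .4735,.1100,.0246,84.3
python3 - <<'E'
from h import *
p,d=viewer.camera('scene'); crop(p,225,140,130,110,6,'pics/t11s.png')
E
```

```text
t 13.45 P [0.4688 0.1089 0.0578] psi 84.25 F [-0.2  0.6 -0. ] T [-0.01  0.03 -0.01] op 0.301 q [-0.02  0.22  1.96  0.    0.97 -1.49] tilt [-4.3e-03  1.0e-04 -1.0e+00]
.4735,.1100,.0246,84.3 tx ty tz [0.0016 0.0047 0.0331] turn -0.05
```

View pics/t11s.png

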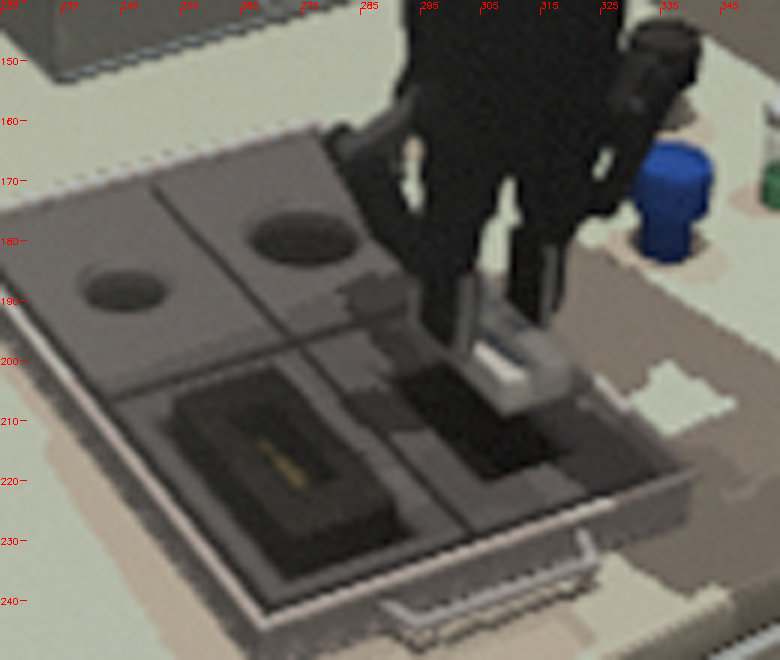

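Request:
{"name": "move_arm", "arguments": {"increments": [{"tx": 0.0012, "ty": 0.0033, "tz": 0.005, "turn": 0}, {"tx": 0.0012, "ty": 0.0033, "tz": 0.01, "turn": 0}, {"tx": 0.0012, "ty": 0.0033, "tz": 0.014, "turn": 0}, {"tx": 0.0012, "ty": 0.0033, "tz": 0.018, "turn": 0}, {"tx": 0.0012, "ty": 0.0033, "tz": 0.021, "turn": 0}, {"tx": 0.0012, "ty": 0.0033, "tz": 0.024, "turn": 0}, {"tx": 0.0012, "ty": 0.0033, "tz": 0.024, "turn": 0}, {"tx": 0.0012, "ty": 0.0033, "tz": 0.024, "turn": 0}]}}

```text
time_s: 14.17
eef_pos: [0.4739, 0.1097, 0.035]
eef_rot: [-0.0, 0.742, 0.671, -0.0]
wrist_force: [0.3, -0.0, -0.1]
opening: 0.298
```

```bash
python3 go.py .4735,.1100,.0246,84.3
```

```text
t 14.17 P [0.4739 0.1097 0.035 ] psi 84.26 F [ 0.3 -0.  -0.1] T [ 0.03 -0.05 -0.05] op 0.298 q [-0.02  0.27  1.96 -0.    0.91 -1.49] tilt [-5.e-04 -0.e+00 -1.e+00]
.4735,.1100,.0246,84.3 tx ty tz [ 0.0002 -0.0004  0.0104] turn -0.04
```

Request:
{"name": "move_arm", "arguments": {"increments": [{"tx": 0.0002, "ty": -0.0004, "tz": 0.002, "turn": 0}, {"tx": 0.0002, "ty": -0.0004, "tz": 0.004, "turn": 0}, {"tx": 0.0002, "ty": -0.0004, "tz": 0.006, "turn": 0}, {"tx": 0.0002, "ty": -0.0004, "tz": 0.0075, "turn": 0}, {"tx": 0.0002, "ty": -0.0004, "tz": 0.0085, "turn": 0}, {"tx": 0.0002, "ty": -0.0004, "tz": 0.0092, "turn": 0}, {"tx": 0.0002, "ty": -0.0004, "tz": 0.0097, "turn": 0}, {"tx": 0.0002, "ty": -0.0004, "tz": 0.0101, "turn": 0}, {"tx": 0.0002, "ty": -0.0004, "tz": 0.0101, "turn": 0}]}}

```text
time_s: 14.92
eef_pos: [0.4736, 0.11, 0.025]
eef_rot: [-0.0, 0.742, 0.671, -0.0]
wrist_force: [0.9, -0.2, -0.6]
opening: 0.305
```

Request:
{"name": "move_arm", "arguments": {"increments": [{"tx": 0, "ty": 0, "tz": 0.0003, "turn": 0}, {"tx": 0, "ty": 0, "tz": 0.0006, "turn": 0}, {"tx": 0, "ty": 0, "tz": 0.0009, "turn": 0}, {"tx": 0, "ty": 0, "tz": 0.0011, "turn": 0}, {"tx": 0, "ty": 0, "tz": 0.0011, "turn": 0}]}}

```text
time_s: 15.33
eef_pos: [0.4738, 0.11, 0.0246]
eef_rot: [0.0, 0.742, 0.671, -0.0]
wrist_force: [-3.0, -0.8, 7.1]
opening: 0.306
```

Contact at the expected height again. I'll release the carton.

Request:
{"name": "move_arm", "arguments": {"increments": [{"tx": 0, "ty": 0, "tz": 0, "turn": 0}, {"tx": 0, "ty": 0, "tz": 0, "turn": 0}, {"tx": 0, "ty": 0, "tz": 0, "turn": 0}, {"tx": 0, "ty": 0, "tz": 0, "turn": 0}, {"tx": 0, "ty": 0, "tz": -0.02, "turn": 0}, {"tx": 0, "ty": 0, "tz": -0.05, "turn": 0}, {"tx": 0, "ty": 0, "tz": -0.09, "turn": 0}, {"tx": 0, "ty": 0, "tz": -0.09, "turn": 0}], "gripper": 0.65}}

```text
time_s: 16.0
eef_pos: [0.4784, 0.1101, 0.1208]
eef_rot: [0.004, 0.741, 0.671, 0.004]
wrist_force: [2.6, -0.2, 1.1]
opening: 0.653
```

```bash
python3 go.py .6209,-.1071,.12,84.3 .6209,-.1071,.025,84.3
python3 - <<'E'
from h import *
p,d=viewer.camera('scene'); crop(p,225,140,130,110,6,'pics/t12s.png')
E
```

```text
t 16.0 P [0.4784 0.1101 0.1208] psi 84.28 F [ 2.6 -0.2  1.1] T [-0.03 -0.09  0.  ] op 0.653 q [-0.02  0.12  1.92  0.    1.09 -1.49] tilt [ 1.140e-02 -1.000e-04 -9.999e-01]
.6209,-.1071,.12,84.3 tx ty tz [-0.2019  0.1634  0.0024] turn -0.02
.6209,-.1071,.025,84.3 tx ty tz [-0.202   0.1623  0.0974] turn -0.02
```

View pics/t12s.png

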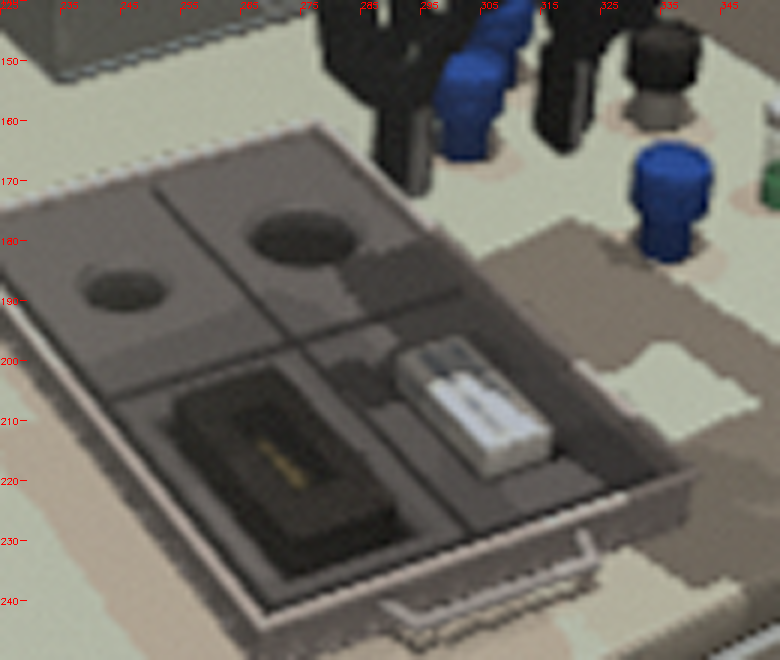

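The carton is seated, with its top near (304,207). Next is the black eyepiece.

Request:
{"name": "move_arm", "arguments": {"increments": [{"tx": -0.029, "ty": 0.023, "tz": 0, "turn": 0}, {"tx": -0.058, "ty": 0.047, "tz": 0, "turn": 0}, {"tx": -0.087, "ty": 0.07, "tz": 0, "turn": 0}, {"tx": -0.116, "ty": 0.093, "tz": 0, "turn": 0}, {"tx": -0.145, "ty": 0.117, "tz": 0, "turn": 0}, {"tx": -0.174, "ty": 0.14, "tz": 0, "turn": 0}, {"tx": -0.195, "ty": 0.157, "tz": 0, "turn": 0}, {"tx": -0.2022, "ty": 0.163, "tz": 0.01, "turn": 0}, {"tx": -0.2022, "ty": 0.163, "tz": 0.03, "turn": 0}, {"tx": -0.2022, "ty": 0.163, "tz": 0.04, "turn": 0}, {"tx": -0.2022, "ty": 0.163, "tz": 0.04, "turn": 0}, {"tx": -0.2022, "ty": 0.163, "tz": 0.04, "turn": 0}]}}

```text
time_s: 17.05
eef_pos: [0.6142, -0.1066, 0.0724]
eef_rot: [-0.002, 0.741, 0.671, -0.001]
wrist_force: [0.5, 0.2, 0.4]
opening: 0.647
```

```bash
python3 go.py .621,-.1075,.020,84.3
python3 - <<'E'
from h import *
p,d=viewer.camera('scene'); crop(p,290,90,110,110,6,'pics/t13s.png')
p,d=viewer.camera('top'); crop(p,320,110,80,80,6,'pics/t13.png')
E
```

```text
t 17.05 P [ 0.6142 -0.1066  0.0724] psi 84.29 F [0.5 0.2 0.4] T [-0.    0.03 -0.03] op 0.647 q [-0.36  0.47  1.59  0.    1.09 -1.83] tilt [-0.0034  0.0014 -1.    ]
.621,-.1075,.020,84.3 tx ty tz [-0.0003  0.007   0.0523] turn -0.01
```

View pics/t13s.png

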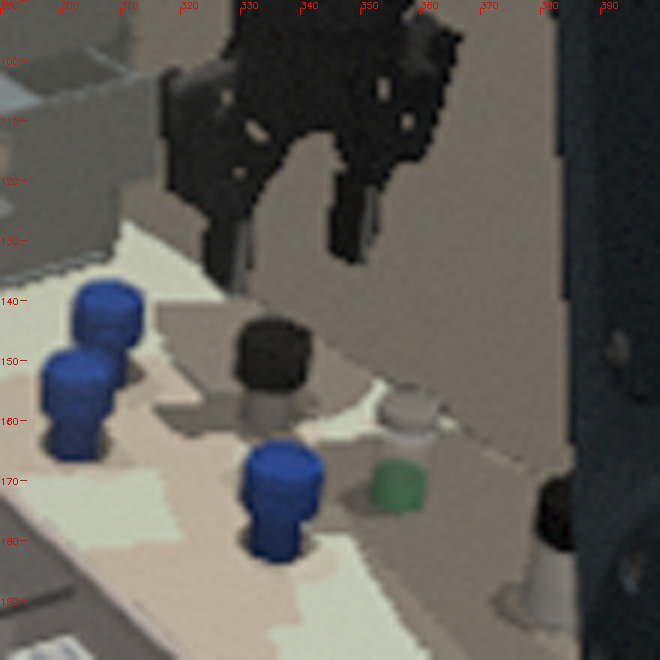

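View pics/t13.png

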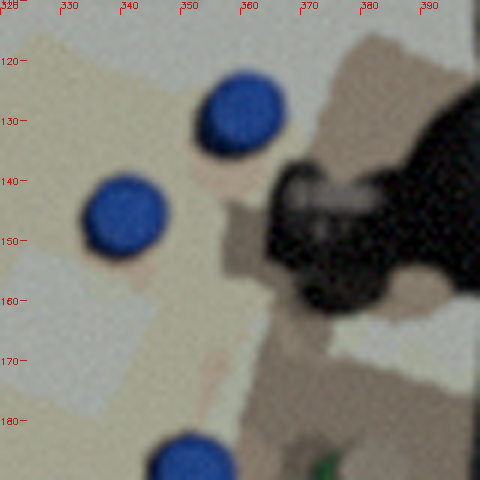

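Run:
```python
from h import *
print(proj('scene',(.621,-.1075,.044)),proj('scene',(.621,-.1075,.022)),proj('scene',(.6142,-.0751,.078)),proj('scene',(.6142,-.138,.078)))
print(proj('top',(.621,-.1075,.044)))
for c in [(334,147),(335.5,145.5)]: print(atz('scene',*c,.044))
```

```text
(np.float64(334.2797909322139), np.float64(144.27449557047848)) (np.float64(333.4346000497513), np.float64(151.49194173186882)) (np.float64(327.7394010149891), np.float64(137.12183917559145)) (np.float64(346.22373596302975), np.float64(130.8555024243654))
(np.float64(378.4176107010087), np.float64(154.56788989288162))
[ 0.61041757 -0.09733145  0.044     ]
[ 0.61430056 -0.10587721  0.044     ]
```

Request:
{"name": "move_arm", "arguments": {"increments": [{"tx": -0.0003, "ty": 0.0052, "tz": 0.01, "turn": 0}, {"tx": -0.0003, "ty": 0.0052, "tz": 0.02, "turn": 0}, {"tx": -0.0003, "ty": 0.0052, "tz": 0.03, "turn": 0}, {"tx": -0.0003, "ty": 0.0052, "tz": 0.04, "turn": 0}, {"tx": -0.0003, "ty": 0.0052, "tz": 0.048, "turn": 0}, {"tx": -0.0003, "ty": 0.0052, "tz": 0.05, "turn": 0}, {"tx": -0.0003, "ty": 0.0052, "tz": 0.05, "turn": 0}, {"tx": -0.0003, "ty": 0.0052, "tz": 0.05, "turn": 0}]}}

```text
time_s: 17.82
eef_pos: [0.6208, -0.1084, 0.0239]
eef_rot: [-0.0, 0.742, 0.671, -0.0]
wrist_force: [0.4, -0.2, 1.0]
opening: 0.652
```

```bash
python3 go.py .621,-.1075,.020,84.3
python3 - <<'E'
from h import *
p,d=viewer.camera('scene'); crop(p,290,90,110,110,6,'pics/t14s.png')
p,d=viewer.camera('top'); crop(p,320,110,80,80,6,'pics/t14.png')
E
```

```text
t 17.82 P [ 0.6208 -0.1084  0.0239] psi 84.26 F [ 0.4 -0.2  1. ] T [-0.06  0.    0.01] op 0.652 q [-0.36  0.55  1.58 -0.    1.01 -1.83] tilt [-2.e-04  1.e-04 -1.e+00]
.621,-.1075,.020,84.3 tx ty tz [0.0009 0.0001 0.0039] turn -0.04
```

View pics/t14s.png

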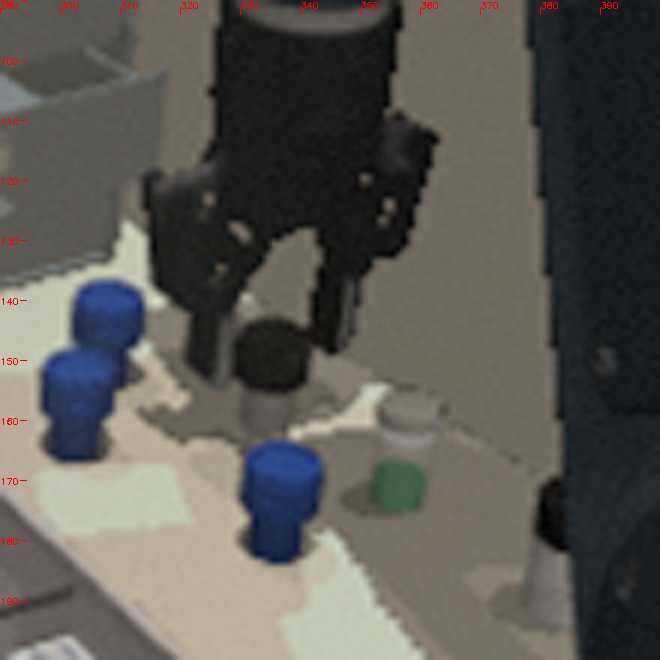

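View pics/t14.png

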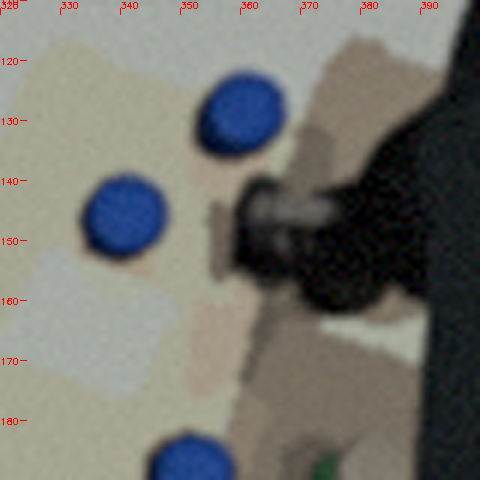

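Request:
{"name": "move_arm", "arguments": {"increments": [{"tx": 0.0008, "ty": 0, "tz": 0.0035, "turn": 0}, {"tx": 0.0008, "ty": 0, "tz": 0.0035, "turn": 0}, {"tx": 0.0008, "ty": 0, "tz": 0.0035, "turn": 0}]}}

```text
time_s: 18.17
eef_pos: [0.6208, -0.1074, 0.0205]
eef_rot: [-0.0, 0.742, 0.671, 0.0]
wrist_force: [-0.4, 0.2, -0.8]
opening: 0.648
```

Request:
{"name": "move_arm", "arguments": {"increments": [{"tx": 0, "ty": 0, "tz": 0, "turn": 0}, {"tx": 0, "ty": 0, "tz": 0, "turn": 0}, {"tx": 0, "ty": 0, "tz": 0, "turn": 0}, {"tx": 0, "ty": 0, "tz": 0, "turn": 0}, {"tx": 0, "ty": 0, "tz": 0, "turn": 0}, {"tx": 0, "ty": 0, "tz": 0, "turn": 0}, {"tx": 0, "ty": 0, "tz": 0, "turn": 0}, {"tx": 0, "ty": 0, "tz": 0, "turn": 0}], "gripper": 0}}

```text
time_s: 18.83
eef_pos: [0.6211, -0.1077, 0.0209]
eef_rot: [0.0, 0.742, 0.671, 0.0]
wrist_force: [-0.8, 0.3, 4.2]
opening: 0.377
```

```bash
python3 go.py
python3 - <<'E'
from h import *
p,d=viewer.camera('scene'); crop(p,290,90,110,110,6,'pics/t15s.png')
E
```

```text
t 18.83 P [ 0.6211 -0.1077  0.0209] psi 84.26 F [-0.8  0.3  4.2] T [0.06 0.14 0.01] op 0.377 q [-0.36  0.55  1.58  0.    1.01 -1.83] tilt [ 6.e-04 -2.e-04 -1.e+00]
```

View pics/t15s.png

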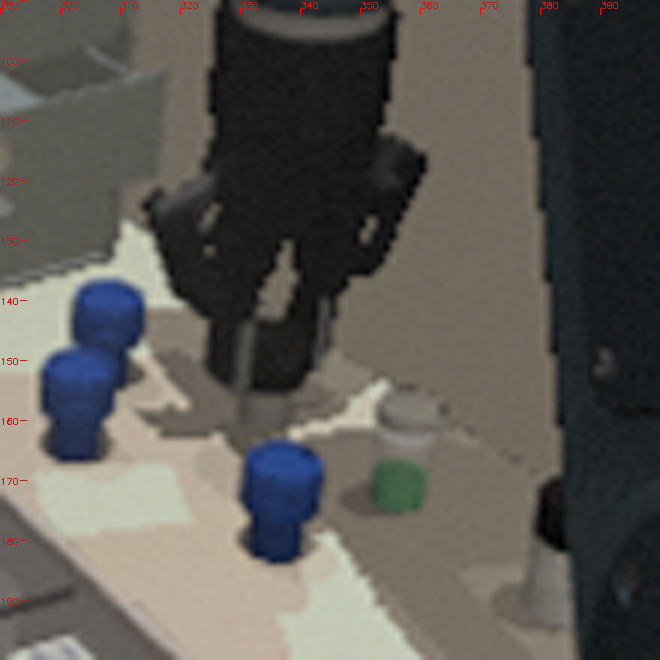

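The eyepiece is gripped and upright. I'll lift it.

Request:
{"name": "move_arm", "arguments": {"increments": [{"tx": 0, "ty": 0, "tz": -0.01, "turn": 0}, {"tx": 0, "ty": 0, "tz": -0.03, "turn": 0}, {"tx": 0, "ty": 0, "tz": -0.06, "turn": 0}, {"tx": 0, "ty": 0, "tz": -0.09, "turn": 0}, {"tx": 0, "ty": 0, "tz": -0.09, "turn": 0}]}}

```text
time_s: 19.3
eef_pos: [0.6246, -0.1087, 0.1175]
eef_rot: [0.004, 0.742, 0.671, 0.002]
wrist_force: [1.6, 0.2, 0.7]
opening: 0.377
```

```bash
python3 go.py .6105,.1776,.11,84.3
```

```text
t 19.3 P [ 0.6246 -0.1087  0.1175] psi 84.27 F [1.6 0.2 0.7] T [-0.03 -0.11  0.03] op 0.377 q [-0.36  0.42  1.55  0.    1.16 -1.83] tilt [ 0.0095 -0.0034 -0.9999]
.6105,.1776,.11,84.3 tx ty tz [ 0.2835 -0.0426  0.0064] turn -0.03
```

Request:
{"name": "move_arm", "arguments": {"increments": [{"tx": 0.03, "ty": -0.0045, "tz": 0, "turn": 0}, {"tx": 0.06, "ty": -0.009, "tz": 0, "turn": 0}, {"tx": 0.09, "ty": -0.0135, "tz": 0, "turn": 0}, {"tx": 0.12, "ty": -0.018, "tz": 0, "turn": 0}, {"tx": 0.15, "ty": -0.0225, "tz": 0, "turn": 0}, {"tx": 0.18, "ty": -0.027, "tz": 0, "turn": 0}, {"tx": 0.21, "ty": -0.0315, "tz": 0, "turn": 0}, {"tx": 0.24, "ty": -0.036, "tz": 0, "turn": 0}, {"tx": 0.265, "ty": -0.04, "tz": 0, "turn": 0}, {"tx": 0.2835, "ty": -0.0426, "tz": 0.01, "turn": 0}, {"tx": 0.2835, "ty": -0.0426, "tz": 0.03, "turn": 0}, {"tx": 0.2835, "ty": -0.0426, "tz": 0.04, "turn": 0}, {"tx": 0.2835, "ty": -0.0426, "tz": 0.04, "turn": 0}, {"tx": 0.2835, "ty": -0.0426, "tz": 0.04, "turn": 0}]}}

```text
time_s: 20.47
eef_pos: [0.606, 0.1782, 0.0696]
eef_rot: [-0.001, 0.742, 0.671, -0.001]
wrist_force: [0.7, -0.0, -0.8]
opening: 0.375
```

```bash
python3 go.py .6105,.1776,.0319,84.3
python3 - <<'E'
from h import *
p,d=viewer.camera('scene'); crop(p,190,110,120,110,6,'pics/t16s.png')
E
```

```text
t 20.47 P [0.606  0.1782 0.0696] psi 84.22 F [ 0.7 -0.  -0.8] T [ 0.   -0.04  0.04] op 0.375 q [ 0.1   0.48  1.56 -0.    1.09 -1.37] tilt [-2.5e-03 -4.0e-04 -1.0e+00]
.6105,.1776,.0319,84.3 tx ty tz [-0.0001  0.0047  0.0377] turn -0.08
```

View pics/t16s.png

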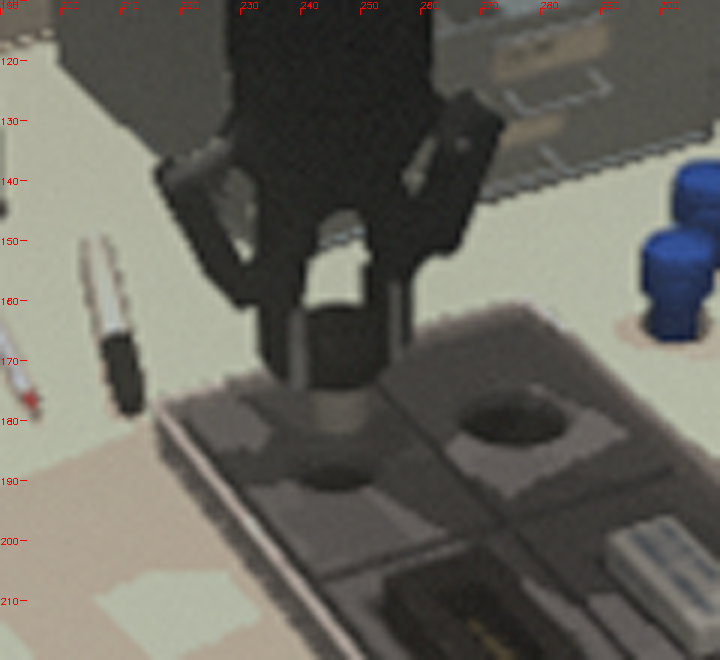

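Request:
{"name": "move_arm", "arguments": {"increments": [{"tx": 0, "ty": 0.0033, "tz": 0.006, "turn": 0}, {"tx": 0, "ty": 0.0033, "tz": 0.012, "turn": 0}, {"tx": 0, "ty": 0.0033, "tz": 0.017, "turn": 0}, {"tx": 0, "ty": 0.0033, "tz": 0.021, "turn": 0}, {"tx": 0, "ty": 0.0033, "tz": 0.024, "turn": 0}, {"tx": 0, "ty": 0.0033, "tz": 0.024, "turn": 0}, {"tx": 0, "ty": 0.0033, "tz": 0.024, "turn": 0}]}}

```text
time_s: 21.1
eef_pos: [0.6099, 0.1785, 0.0462]
eef_rot: [-0.0, 0.742, 0.671, -0.0]
wrist_force: [-0.0, -0.5, 0.0]
opening: 0.371
```

```bash
python3 go.py .6105,.1776,.0319,84.3
python3 - <<'E'
from h import *
p,d=viewer.camera('scene'); crop(p,200,130,100,90,7,'pics/t17s.png')
E
```

```text
t 21.1 P [0.6099 0.1785 0.0462] psi 84.26 F [-0.  -0.5  0. ] T [ 0.   -0.02 -0.02] op 0.371 q [ 0.1   0.52  1.56  0.    1.06 -1.37] tilt [-6.e-04 -0.e+00 -1.e+00]
.6105,.1776,.0319,84.3 tx ty tz [-0.0008  0.0007  0.0143] turn -0.04
```

View pics/t17s.png

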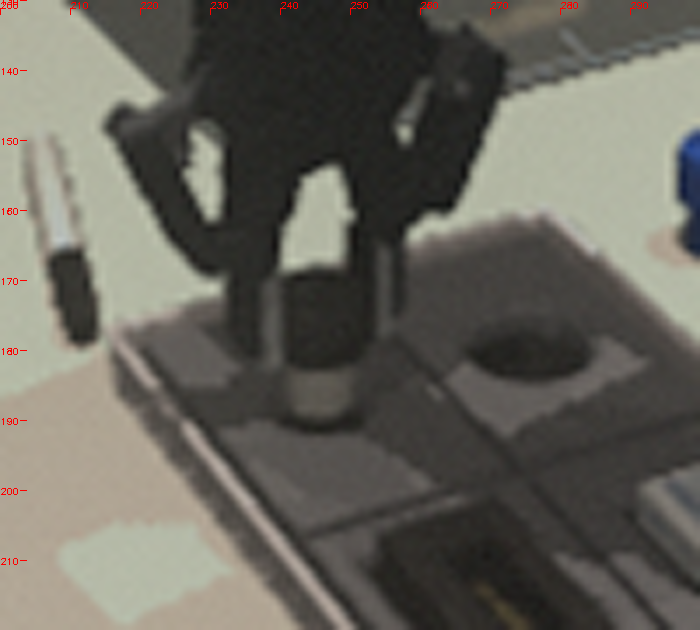

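The tube sits centred in the pocket mouth near (245,188). I'll go on down.

Request:
{"name": "move_arm", "arguments": {"increments": [{"tx": -0.0007, "ty": 0.0005, "tz": 0.003, "turn": 0}, {"tx": -0.0007, "ty": 0.0005, "tz": 0.006, "turn": 0}, {"tx": -0.0007, "ty": 0.0005, "tz": 0.009, "turn": 0}, {"tx": -0.0007, "ty": 0.0005, "tz": 0.011, "turn": 0}, {"tx": -0.0007, "ty": 0.0005, "tz": 0.0125, "turn": 0}, {"tx": -0.0007, "ty": 0.0005, "tz": 0.0132, "turn": 0}, {"tx": -0.0007, "ty": 0.0005, "tz": 0.0138, "turn": 0}, {"tx": -0.0007, "ty": 0.0005, "tz": 0.0138, "turn": 0}, {"tx": -0.0007, "ty": 0.0005, "tz": 0.0138, "turn": 0}]}}

```text
time_s: 21.9
eef_pos: [0.6106, 0.1777, 0.0328]
eef_rot: [0.0, 0.742, 0.671, 0.0]
wrist_force: [0.5, 0.6, -0.6]
opening: 0.375
```

Request:
{"name": "move_arm", "arguments": {"increments": [{"tx": 0, "ty": 0, "tz": 0.0004, "turn": 0}, {"tx": 0, "ty": 0, "tz": 0.0007, "turn": 0}, {"tx": 0, "ty": 0, "tz": 0.001, "turn": 0}, {"tx": 0, "ty": 0, "tz": 0.0013, "turn": 0}, {"tx": 0, "ty": 0, "tz": 0.0013, "turn": 0}]}}

```text
time_s: 22.32
eef_pos: [0.6107, 0.1777, 0.0319]
eef_rot: [0.0, 0.742, 0.671, 0.0]
wrist_force: [-2.1, -0.1, 2.9]
opening: 0.373
```

Contact is at 0.0319 as expected. I'll release the eyepiece and rise.

Request:
{"name": "move_arm", "arguments": {"increments": [{"tx": 0, "ty": 0, "tz": 0, "turn": 0}, {"tx": 0, "ty": 0, "tz": 0, "turn": 0}, {"tx": 0, "ty": 0, "tz": 0, "turn": 0}, {"tx": 0, "ty": 0, "tz": 0, "turn": 0}, {"tx": 0, "ty": 0, "tz": -0.02, "turn": 0}, {"tx": 0, "ty": 0, "tz": -0.05, "turn": 0}, {"tx": 0, "ty": 0, "tz": -0.09, "turn": 0}, {"tx": 0, "ty": 0, "tz": -0.09, "turn": 0}], "gripper": 0.65}}

```text
time_s: 22.98
eef_pos: [0.6155, 0.1784, 0.1298]
eef_rot: [0.004, 0.742, 0.671, 0.005]
wrist_force: [2.0, -0.2, 1.1]
opening: 0.65
```

```bash
python3 go.py .4450,-.1115,.14,84.3
python3 - <<'E'
from h import *
p,d=viewer.camera('scene'); crop(p,200,130,100,90,7,'pics/t18s.png')
z=np.load('top0.npz'); crop(z['p'],365,205,40,40,12,'pics/can0.png')
for zz in (.054,.036,0): print(proj('top',(.445,-.1115,zz)))
E
```

```text
t 22.98 P [0.6155 0.1784 0.1298] psi 84.27 F [ 2.  -0.2  1.1] T [ 0.   -0.07  0.01] op 0.65 q [ 0.1   0.42  1.52  0.    1.19 -1.37] tilt [ 0.0126  0.0013 -0.9999]
.4450,-.1115,.14,84.3 tx ty tz [-0.3054 -0.1405 -0.0127] turn -0.03
(np.float64(384.98407396247154), np.float64(227.85730447527396))
(np.float64(382.30470886101216), np.float64(227.66363810033636))
(np.float64(377.27341329070134), np.float64(227.2999725536697))
```

View pics/t18s.png

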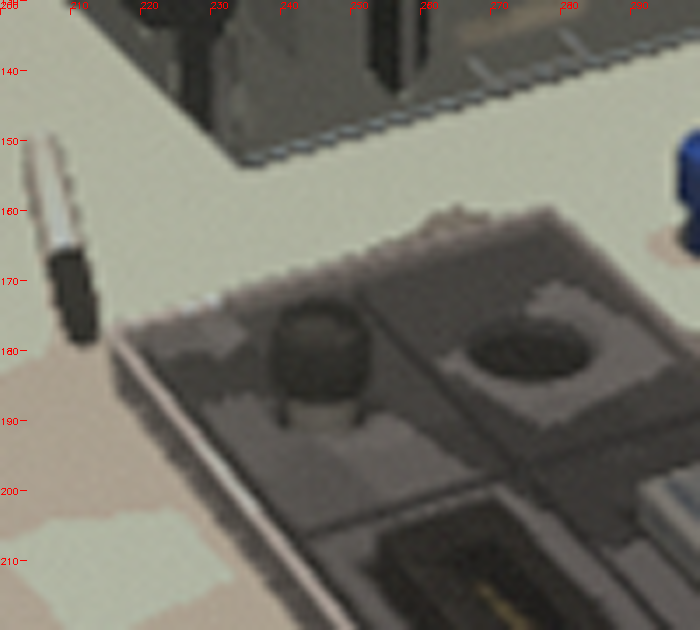

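View pics/can0.png

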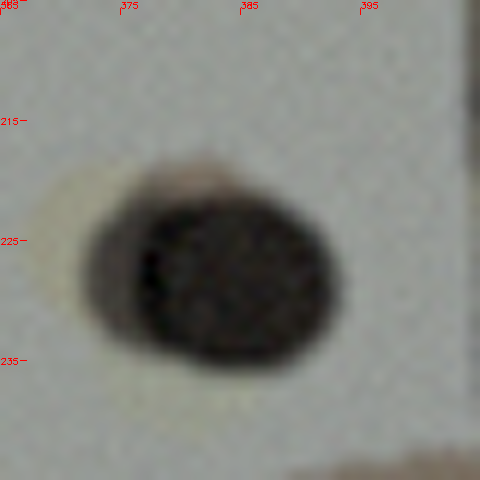

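The eyepiece is seated upright, with its head near (246,180). The canister cap's top circle is centred near (385.3,228.3), so I'll aim for (0.4443,-0.112).

Request:
{"name": "move_arm", "arguments": {"increments": [{"tx": -0.03, "ty": -0.014, "tz": 0, "turn": 0}, {"tx": -0.06, "ty": -0.028, "tz": 0, "turn": 0}, {"tx": -0.09, "ty": -0.042, "tz": 0, "turn": 0}, {"tx": -0.12, "ty": -0.056, "tz": 0, "turn": 0}, {"tx": -0.15, "ty": -0.07, "tz": 0, "turn": 0}, {"tx": -0.18, "ty": -0.083, "tz": 0, "turn": 0}, {"tx": -0.21, "ty": -0.097, "tz": 0, "turn": 0}, {"tx": -0.24, "ty": -0.111, "tz": 0, "turn": 0}, {"tx": -0.27, "ty": -0.125, "tz": 0, "turn": 0}, {"tx": -0.295, "ty": -0.137, "tz": 0, "turn": 0}, {"tx": -0.306, "ty": -0.1415, "tz": 0.01, "turn": 0}, {"tx": -0.306, "ty": -0.1415, "tz": 0.03, "turn": 0}, {"tx": -0.306, "ty": -0.1415, "tz": 0.04, "turn": 0}, {"tx": -0.306, "ty": -0.1415, "tz": 0.04, "turn": 0}, {"tx": -0.306, "ty": -0.1415, "tz": 0.04, "turn": 0}]}}

```text
time_s: 24.28
eef_pos: [0.4384, -0.1118, 0.0806]
eef_rot: [-0.001, 0.741, 0.671, -0.0]
wrist_force: [0.4, -0.2, 0.2]
opening: 0.646
```

```bash
python3 go.py .4443,-.1122,.028,84.3
python3 - <<'E'
from h import *
p,d=viewer.camera('scene'); crop(p,330,100,110,110,6,'pics/t19s.png')
E
```

```text
t 24.28 P [ 0.4384 -0.1118  0.0806] psi 84.29 F [ 0.4 -0.2  0.2] T [-0.01 -0.02 -0.04] op 0.646 q [-0.51  0.12  2.02  0.    1.   -1.98] tilt [-0.0023  0.0014 -1.    ]
.4443,-.1122,.028,84.3 tx ty tz [0.0001 0.006  0.0526] turn -0.01
```

View pics/t19s.png

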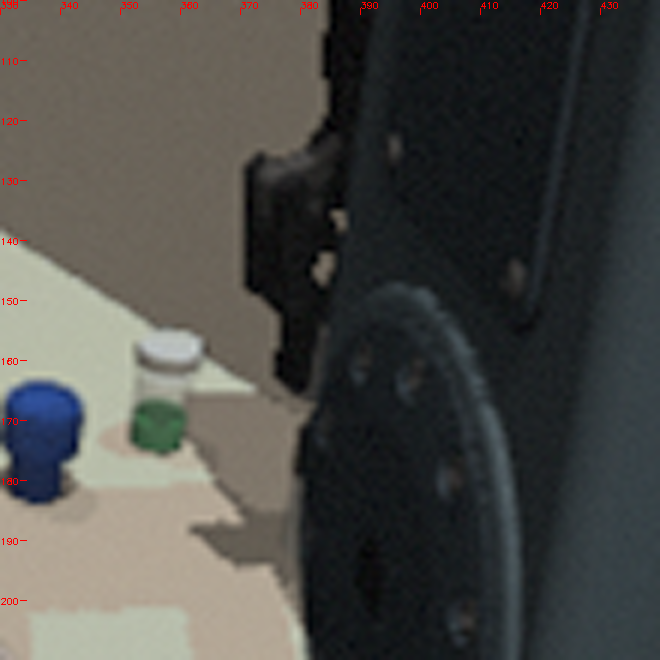

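The arm hides the canister here, so I'll rely on the top-view measurement and descend while watching the force.

Request:
{"name": "move_arm", "arguments": {"increments": [{"tx": 0, "ty": 0.0045, "tz": 0.005, "turn": 0}, {"tx": 0, "ty": 0.0045, "tz": 0.01, "turn": 0}, {"tx": 0, "ty": 0.0045, "tz": 0.015, "turn": 0}, {"tx": 0, "ty": 0.0045, "tz": 0.02, "turn": 0}, {"tx": 0, "ty": 0.0045, "tz": 0.023, "turn": 0}, {"tx": 0, "ty": 0.0045, "tz": 0.025, "turn": 0}, {"tx": 0, "ty": 0.0045, "tz": 0.025, "turn": 0}]}}

```text
time_s: 24.92
eef_pos: [0.4432, -0.1128, 0.0558]
eef_rot: [-0.001, 0.742, 0.671, -0.0]
wrist_force: [-0.4, -0.1, 0.9]
opening: 0.647
```

```bash
python3 go.py .4443,-.1122,.028,84.3
python3 - <<'E'
from h import *
p,d=viewer.camera('top'); crop(p,350,180,80,80,7,'pics/t20.png')
E
```

```text
t 24.92 P [ 0.4432 -0.1128  0.0558] psi 84.26 F [-0.4 -0.1  0.9] T [ 0.02 -0.02  0.03] op 0.647 q [-0.51  0.17  2.02 -0.    0.95 -1.98] tilt [-1.1e-03  6.0e-04 -1.0e+00]
.4443,-.1122,.028,84.3 tx ty tz [0.0007 0.0011 0.0278] turn -0.04
```

View pics/t20.png

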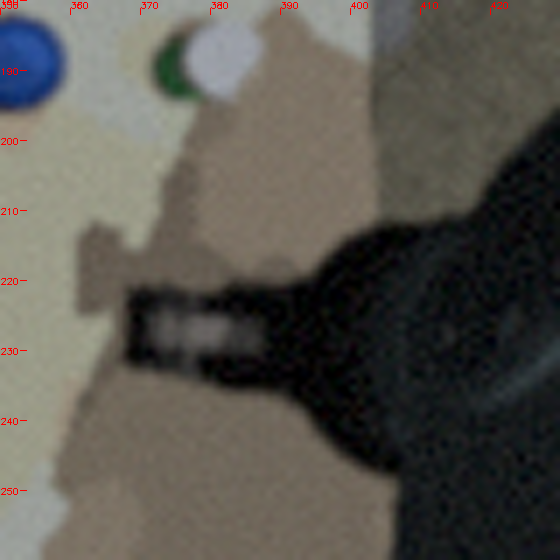

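Request:
{"name": "move_arm", "arguments": {"increments": [{"tx": 0.0005, "ty": 0.0007, "tz": 0.004, "turn": 0}, {"tx": 0.0005, "ty": 0.0007, "tz": 0.009, "turn": 0}, {"tx": 0.0005, "ty": 0.0007, "tz": 0.014, "turn": 0}, {"tx": 0.0005, "ty": 0.0007, "tz": 0.019, "turn": 0}, {"tx": 0.0005, "ty": 0.0007, "tz": 0.024, "turn": 0}, {"tx": 0.0005, "ty": 0.0007, "tz": 0.027, "turn": 0}, {"tx": 0.0005, "ty": 0.0007, "tz": 0.027, "turn": 0}, {"tx": 0.0005, "ty": 0.0007, "tz": 0.027, "turn": 0}]}}

```text
time_s: 25.63
eef_pos: [0.4441, -0.1125, 0.0291]
eef_rot: [-0.0, 0.742, 0.671, -0.0]
wrist_force: [-0.0, -0.1, 0.6]
opening: 0.649
```

```bash
python3 go.py .4443,-.1122,.028,84.3
python3 - <<'E'
from h import *
p,d=viewer.camera('top'); crop(p,350,180,80,80,7,'pics/t21.png')
p,d=viewer.camera('scene'); crop(p,330,100,110,110,6,'pics/t21s.png')
E
```

```text
t 25.63 P [ 0.4441 -0.1125  0.0291] psi 84.26 F [-0.  -0.1  0.6] T [-0.01 -0.01  0.01] op 0.649 q [-0.51  0.23  2.03  0.    0.89 -1.98] tilt [-6.e-04  4.e-04 -1.e+00]
.4443,-.1122,.028,84.3 tx ty tz [0.0003 0.0001 0.0011] turn -0.04
```

View pics/t21.png

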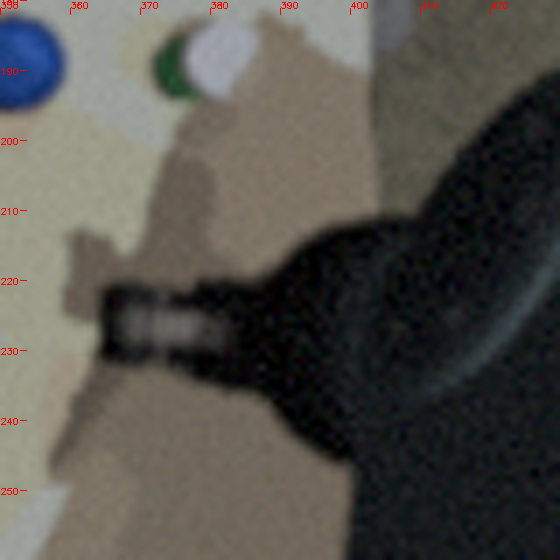

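View pics/t21s.png

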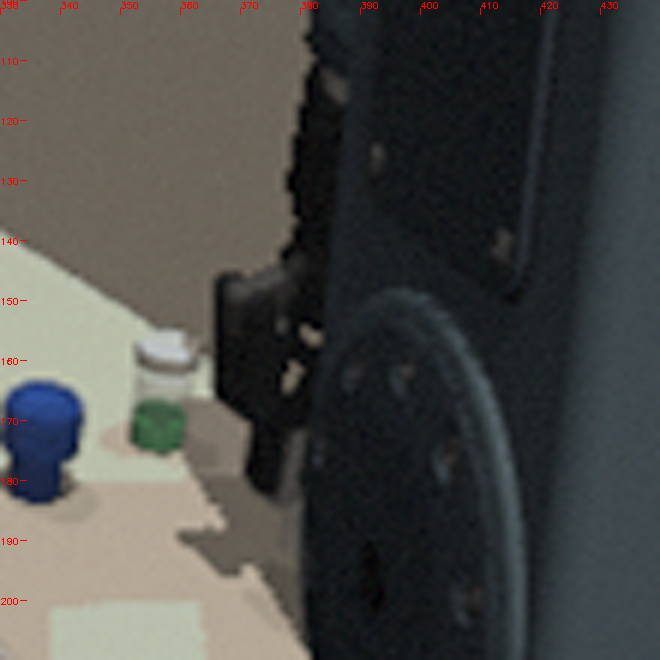

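No contact forces on the way down, so I'll close.

Request:
{"name": "move_arm", "arguments": {"increments": [{"tx": 0, "ty": 0, "tz": 0, "turn": 0}, {"tx": 0, "ty": 0, "tz": 0, "turn": 0}, {"tx": 0, "ty": 0, "tz": 0, "turn": 0}, {"tx": 0, "ty": 0, "tz": 0, "turn": 0}, {"tx": 0, "ty": 0, "tz": 0, "turn": 0}, {"tx": 0, "ty": 0, "tz": 0, "turn": 0}, {"tx": 0, "ty": 0, "tz": 0, "turn": 0}, {"tx": 0, "ty": 0, "tz": 0, "turn": 0}], "gripper": 0}}

```text
time_s: 26.4
eef_pos: [0.4447, -0.1128, 0.0299]
eef_rot: [0.0, 0.742, 0.671, 0.0]
wrist_force: [-1.2, 0.2, 6.0]
opening: 0.404
```

Request:
{"name": "move_arm", "arguments": {"increments": [{"tx": 0, "ty": 0, "tz": -0.01, "turn": 0}, {"tx": 0, "ty": 0, "tz": -0.03, "turn": 0}, {"tx": 0, "ty": 0, "tz": -0.06, "turn": 0}, {"tx": 0, "ty": 0, "tz": -0.09, "turn": 0}, {"tx": 0, "ty": 0, "tz": -0.09, "turn": 0}]}}

```text
time_s: 26.82
eef_pos: [0.4477, -0.1143, 0.1252]
eef_rot: [0.004, 0.742, 0.671, 0.002]
wrist_force: [2.2, -0.6, -0.1]
opening: 0.399
```

```bash
python3 go.py .6025,.0972,.12,84.3
```

```text
t 26.82 P [ 0.4477 -0.1143  0.1252] psi 84.28 F [ 2.2 -0.6 -0.1] T [-0.04 -0.09  0.04] op 0.399 q [-0.51  0.05  1.98  0.    1.1  -1.98] tilt [ 0.0083 -0.0046 -1.    ]
.6025,.0972,.12,84.3 tx ty tz [0.2259 0.1329 0.0055] turn -0.02
```

The opening of 0.40 matches the 36 mm cap. I'll carry the canister to its pocket.

Request:
{"name": "move_arm", "arguments": {"increments": [{"tx": 0.026, "ty": 0.015, "tz": 0, "turn": 0}, {"tx": 0.052, "ty": 0.031, "tz": 0, "turn": 0}, {"tx": 0.078, "ty": 0.046, "tz": 0, "turn": 0}, {"tx": 0.104, "ty": 0.061, "tz": 0, "turn": 0}, {"tx": 0.13, "ty": 0.076, "tz": 0, "turn": 0}, {"tx": 0.156, "ty": 0.092, "tz": 0, "turn": 0}, {"tx": 0.182, "ty": 0.107, "tz": 0, "turn": 0}, {"tx": 0.205, "ty": 0.121, "tz": 0, "turn": 0}, {"tx": 0.2259, "ty": 0.1325, "tz": 0.01, "turn": 0}, {"tx": 0.2259, "ty": 0.1325, "tz": 0.03, "turn": 0}, {"tx": 0.2259, "ty": 0.1325, "tz": 0.04, "turn": 0}, {"tx": 0.2259, "ty": 0.1325, "tz": 0.04, "turn": 0}, {"tx": 0.2259, "ty": 0.1325, "tz": 0.04, "turn": 0}]}}

```text
time_s: 27.9
eef_pos: [0.5974, 0.0985, 0.0783]
eef_rot: [-0.001, 0.742, 0.671, -0.001]
wrist_force: [0.3, -0.0, -0.6]
opening: 0.4
```

```bash
python3 go.py .6025,.0972,.0409,84.3
python3 - <<'E'
from h import *
p,d=viewer.camera('scene'); crop(p,215,110,120,110,6,'pics/t22s.png')
E
```

```text
t 27.9 P [0.5974 0.0985 0.0783] psi 84.23 F [ 0.3 -0.  -0.6] T [-0.02  0.01 -0.01] op 0.4 q [-0.03  0.42  1.63 -0.    1.09 -1.5 ] tilt [-0.0032 -0.     -1.    ]
.6025,.0972,.0409,84.3 tx ty tz [-0.0007  0.0053  0.0374] turn -0.07
```

View pics/t22s.png

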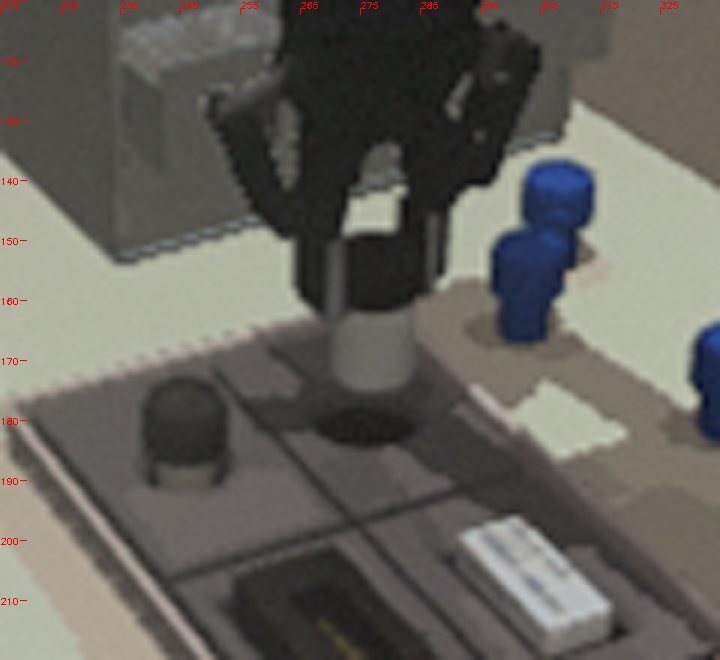

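Request:
{"name": "move_arm", "arguments": {"increments": [{"tx": -0.0005, "ty": 0.0038, "tz": 0.006, "turn": 0}, {"tx": -0.0005, "ty": 0.0038, "tz": 0.012, "turn": 0}, {"tx": -0.0005, "ty": 0.0038, "tz": 0.017, "turn": 0}, {"tx": -0.0005, "ty": 0.0038, "tz": 0.021, "turn": 0}, {"tx": -0.0005, "ty": 0.0038, "tz": 0.024, "turn": 0}, {"tx": -0.0005, "ty": 0.0038, "tz": 0.024, "turn": 0}, {"tx": -0.0005, "ty": 0.0038, "tz": 0.024, "turn": 0}]}}

```text
time_s: 28.53
eef_pos: [0.6023, 0.098, 0.0551]
eef_rot: [-0.0, 0.742, 0.671, -0.0]
wrist_force: [0.4, -0.1, -0.7]
opening: 0.399
```

```bash
python3 go.py .6025,.0972,.0409,84.3
python3 - <<'E'
from h import *
p,d=viewer.camera('scene'); crop(p,230,130,90,90,8,'pics/t23s.png')
E
```

```text
t 28.53 P [0.6023 0.098  0.0551] psi 84.26 F [ 0.4 -0.1 -0.7] T [ 0.01 -0.01  0.01] op 0.399 q [-0.03  0.46  1.63  0.    1.05 -1.5 ] tilt [-6.e-04  0.e+00 -1.e+00]
.6025,.0972,.0409,84.3 tx ty tz [-0.0008  0.0003  0.0142] turn -0.04
```

View pics/t23s.png

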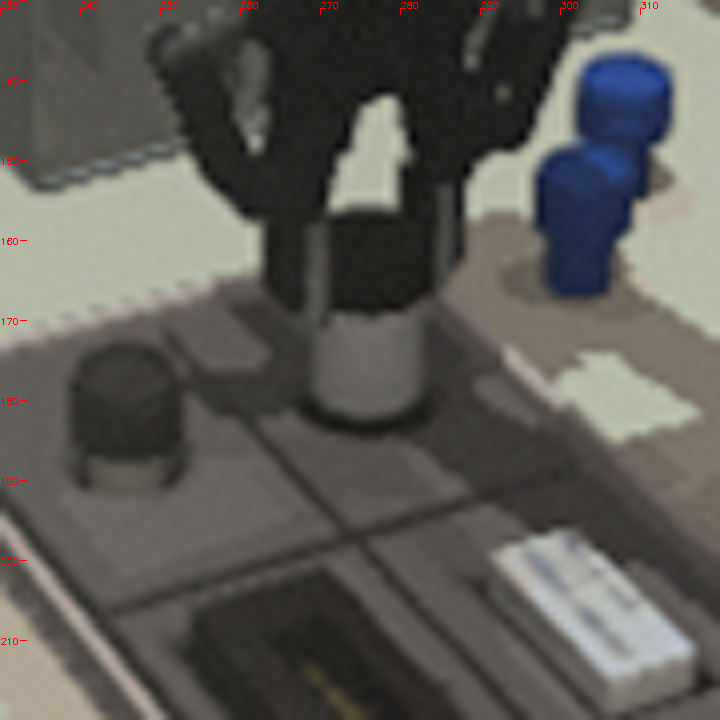

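The canister is centred in the pocket mouth near (275,180). I'll lower it.

Request:
{"name": "move_arm", "arguments": {"increments": [{"tx": -0.0007, "ty": 0, "tz": 0.003, "turn": 0}, {"tx": -0.0007, "ty": 0, "tz": 0.006, "turn": 0}, {"tx": -0.0007, "ty": 0, "tz": 0.009, "turn": 0}, {"tx": -0.0007, "ty": 0, "tz": 0.011, "turn": 0}, {"tx": -0.0007, "ty": 0, "tz": 0.0122, "turn": 0}, {"tx": -0.0007, "ty": 0, "tz": 0.013, "turn": 0}, {"tx": -0.0007, "ty": 0, "tz": 0.0135, "turn": 0}, {"tx": -0.0007, "ty": 0, "tz": 0.0135, "turn": 0}, {"tx": -0.0007, "ty": 0, "tz": 0.0135, "turn": 0}]}}

```text
time_s: 29.33
eef_pos: [0.6025, 0.0973, 0.0419]
eef_rot: [0.0, 0.742, 0.671, 0.0]
wrist_force: [0.3, 0.7, -0.7]
opening: 0.395
```

Request:
{"name": "move_arm", "arguments": {"increments": [{"tx": 0, "ty": 0, "tz": 0.0003, "turn": 0}, {"tx": 0, "ty": 0, "tz": 0.0006, "turn": 0}, {"tx": 0, "ty": 0, "tz": 0.0009, "turn": 0}, {"tx": 0, "ty": 0, "tz": 0.0009, "turn": 0}]}}

```text
time_s: 29.67
eef_pos: [0.6025, 0.0973, 0.0411]
eef_rot: [0.0, 0.742, 0.671, 0.0]
wrist_force: [-0.2, 0.5, -0.9]
opening: 0.398
```

Request:
{"name": "move_arm", "arguments": {"increments": [{"tx": 0, "ty": 0, "tz": 0.0003, "turn": 0}, {"tx": 0, "ty": 0, "tz": 0.0006, "turn": 0}, {"tx": 0, "ty": 0, "tz": 0.0009, "turn": 0}, {"tx": 0, "ty": 0, "tz": 0.0009, "turn": 0}]}}

```text
time_s: 30.0
eef_pos: [0.6029, 0.0973, 0.041]
eef_rot: [0.0, 0.742, 0.671, 0.0]
wrist_force: [-1.9, -0.5, 6.5]
opening: 0.399
```

Contact at 0.0410, against an expected 0.0409. I'll release the canister and retreat.

Request:
{"name": "move_arm", "arguments": {"increments": [{"tx": 0, "ty": 0, "tz": 0, "turn": 0}, {"tx": 0, "ty": 0, "tz": 0, "turn": 0}, {"tx": 0, "ty": 0, "tz": 0, "turn": 0}, {"tx": 0, "ty": 0, "tz": 0, "turn": 0}, {"tx": 0, "ty": 0, "tz": -0.02, "turn": 0}, {"tx": 0, "ty": 0, "tz": -0.05, "turn": 0}, {"tx": 0, "ty": 0, "tz": -0.09, "turn": 0}, {"tx": 0, "ty": 0, "tz": -0.13, "turn": 0}, {"tx": 0.0, "ty": -0.04, "tz": -0.15, "turn": 0}, {"tx": 0.0, "ty": -0.08, "tz": -0.15, "turn": 0}, {"tx": -0.03, "ty": -0.11, "tz": -0.15, "turn": 0}, {"tx": -0.07, "ty": -0.12, "tz": -0.15, "turn": 0}, {"tx": -0.11, "ty": -0.13, "tz": -0.15, "turn": 0}, {"tx": -0.15, "ty": -0.14, "tz": -0.15, "turn": 0}, {"tx": -0.19, "ty": -0.15, "tz": -0.15, "turn": 0}, {"tx": -0.23, "ty": -0.16, "tz": -0.15, "turn": 0}, {"tx": -0.27, "ty": -0.16, "tz": -0.15, "turn": 0}, {"tx": -0.31, "ty": -0.16, "tz": -0.15, "turn": 0}, {"tx": -0.31, "ty": -0.16, "tz": -0.15, "turn": 0}, {"tx": -0.31, "ty": -0.16, "tz": -0.15, "turn": 0}], "gripper": 0.65}}

```text
time_s: 31.67
eef_pos: [0.4118, -0.197, 0.1901]
eef_rot: [-0.0, 0.743, 0.669, 0.0]
wrist_force: [-0.3, -0.4, 0.2]
opening: 0.651
```

```bash
python3 go.py
python3 - <<'E'
from h import *
p,d=viewer.camera('scene'); crop(p,190,110,190,140,4,'pics/f_s.png')
p,d=viewer.camera('top'); crop(p,120,110,180,145,4,'pics/f_t.png'); cv2.imwrite('pics/f_all.png',p[:,:,::-1])
C=cloud('top',d); hz=C[...,2]
z0=np.load('top0.npz')['d']; H0=cloud('top',z0)[...,2]
for nm,(x,y),zt in [('case',(.4815,.1904),.033),('carton',(.4735,.11),.029),('eye',(.6105,.1776),.055),('can',(.6025,.0972),.065),('vial',(.5403,-.11),.048),('tally',(.541,.472),.024)]:
    u,v=map(lambda a:int(round(a)),proj('top',(x,y,zt))); w=slice(v-2,v+3),slice(u-2,u+3); print(nm,u,v,'z',np.median(hz[w]).round(4),'expected',zt,'before',np.median(H0[w]).round(4))
E
```

```text
t 31.67 P [ 0.4118 -0.197   0.1901] psi 84.0 F [-0.3 -0.4  0.2] T [0.04 0.03 0.05] op 0.651 q [-0.71 -0.05  1.94  0.    1.25 -2.17] tilt [ 1.e-04  1.e-04 -1.e+00]
case 256 214 z 0.0336 expected 0.033 before 0.014
carton 289 217 z 0.0302 expected 0.029 before 0.016
eye 261 160 z 0.053 expected 0.055 before 0.0121
can 295 162 z 0.0655 expected 0.065 before 0.0119
vial 382 188 z 0.049 expected 0.048 before 0.0485
tally 142 192 z 0.0239 expected 0.024 before 0.0234
```

View pics/f_s.png

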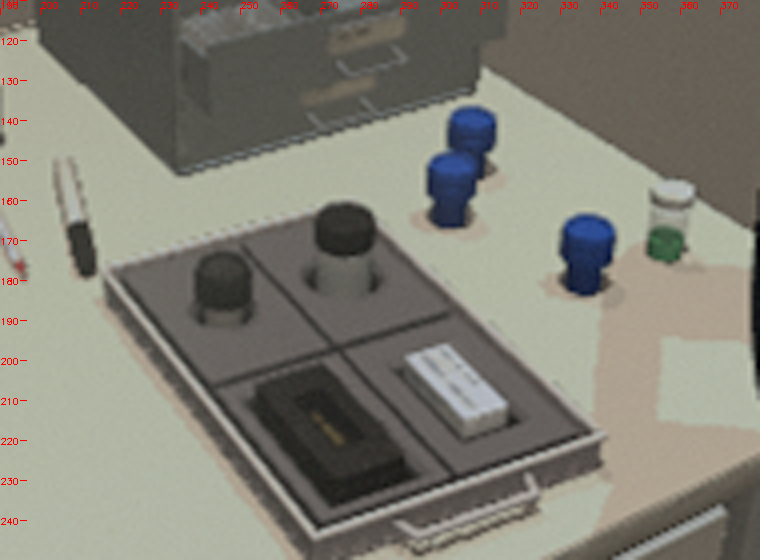

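View pics/f_all.png

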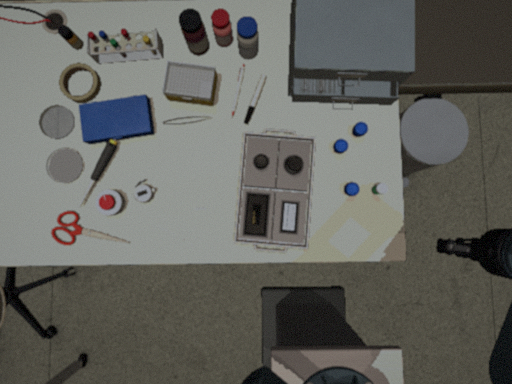

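All four are seated at the expected heights, the bystanders haven't moved, and the arm is clear. I'll hand in.

```bash
python3 -c "
from bench import workorder; print(workorder.hand_in())"
```

```text
the job is handed in; nothing more can be done
None
```

All four accessories are in their pockets. I placed them in the order asked: case, carton, eyepiece, canister. Each was lowered slowly until it touched the pocket floor, then released. The job was handed in at about 32 s, with the gripper well clear of everything.

**Contact heights:** each item touched down within 0.2 mm of the height I expected, with a contact force of about 3–10 N.

**Final pictures:** all four sit in the right pockets, and the eyepiece and canister are upright. The top heights from depth were:

| Item | Measured (mm) | Expected (mm) |
|---|---|---|
| Case | 33.6 | 33 |
| Carton | 30.2 | 29 |
| Eyepiece | 53.0 | 55 |
| Canister | 65.5 | 65 |

The eyepiece read about 2 mm low on the bench too, as did the blue look-alikes, so I take that as camera error.

**Left alone:** the glass vial and tally counter gave the same readings as before, and the blue look-alikes stand where they were.

**Went wrong or unchecked:** one move call was refused for a missing field before anything moved. I gripped the canister without seeing it because the arm blocked the view, but the grip opening matched its 36 mm cap. No final check failed.

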